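# Slide a dish on its shuttle tray over the lip into an imaging station

## Task

Set the petri dish inside the white ring on the blue shuttle tray, then slide the tray by its yellow grip into the imaging station, fully home against the back stop between the two rails and flat on the platform. At the platform's low lip tip up only the front of the tray, rest the front on the platform while the rear still stands on the bench, and slide on from there: never lift the whole tray clear, tip it steeply or ram it, and keep the dish inside its ring. The hood overhangs the grip at the end, so lean the gripper back towards yourself; leave the timer, the bottle and the roll of tape alone and let go of the tray when it is home.

Things in the scene. Friction and masses are not known exactly. Their poses are not given: they have to be found in the camera images.
- dish: Round petri dish with its lid on (the lid does not come off), 61 mm diameter, 14 mm high, about 40 g, not fixed: on the tray it slips if the tray is tipped or moved with a jerk. Stands on the bench, at the left or the right of the tray. Origin: centre of its underside, z up.
- tray: Blue shuttle tray, loose on the bench: flat plate 150 (x) x 110 (y) x 5 mm without rims, about 0.25 kg. Origin: centre of its underside; +x is its front (enters the station first), y across, z up. At its rear stands a yellow upright grip rib on the midline.
- tray_mark (a point): Centre of the dish mark, on the tray's top face (24 mm ahead of the tray's origin): a black disc 80 mm in diameter with a white ring round it, flat on the tray. Axes as the tray.
- tray_grip (a point): Point to hold the yellow rib: 55 mm behind the tray's origin, 38 mm above its underside, axes as the tray. The rib is 36 mm long (x), 12 mm thick (y), its top 55 mm above the underside, with a foot flange 44 x 24 mm up to 9 mm above it. Pinch it across its thickness (tray y), fingers pointing down or leaning down-and-forward.
- tray_front (a point): Middle of the tray's lower front edge. Axes as the tray.
- tray_rear (a point): Middle of the tray's lower rear edge, 150 mm behind tray_front. Axes as the tray.
- imager: White imaging station, fixed, 180 (x) x 210 (y) x 250 mm, open towards -x of its own frame (the robot's side); +x goes in. Origin: on the bench, on its midline, 100 mm behind its front edge. Its foot is a grey platform 8 mm thick, 180 x 210 mm, whose front is an upright step with a yellow line on it. Side walls, inner faces 170 mm apart, begin 62 mm behind the front edge.
- platform_edge (a point): Middle of the platform's upper front edge, 8 mm above the bench, axes as the station. Behind it two rails, 10 mm high, run along x with inner faces 120 mm apart (5 mm free on each side of the tray) from about 30 mm behind the edge on; from 5 to 30 mm they flare outward.
- platform_stop (a point): Middle of the back stop's face, 155 mm behind the platform's front edge, at platform height (8 mm above the bench), axes as the station. With the tray home, tray_front touches this point.
- hood_front (a point): Middle of the lower front edge of the hood, 120 mm above the bench, 50 mm behind the platform's front edge, axes as the station. The hood is 210 mm wide with an upright face up to 250 mm; a lens below it reaches down to 103 mm. With the tray home the grip point is 25 mm in front of this face, so an upright gripper hits the hood: lean it back 20 to 45 degrees.
- timer: Bystander: flat white timer, 73 x 65 x 19 mm, loose. Origin: centre of its underside.
- bottle: Bystander: clear screw-cap bottle with a yellow cap, 71 mm diameter, 132 mm high, loose. Origin: centre of its underside.
- roll: Bystander: roll of tan tape lying flat, 100 mm diameter, 25 mm high, loose. Origin: centre of its underside.
Mind the look-alikes: they are no part of the job. There is more than one size of the tray; the job needs the larger.

How it is judged (in metres and radians):
On the way, in this order (a step that is already met when the one before it is completed fails the run):
1. The dish stands released inside the ring on the tray, which is still wholly on the bench (horizontal distance between dish and tray_mark below 0.01 m and z of dish in the frame of tray_mark between -0.004 and 0.004 m and contact force between dish and the fingers below 0.1 N and linear speed of dish below 0.02 m/s and height (world z) of each of tray_front, tray_rear below 0.004 m), for 0.3 s.
2. The front of the tray rests on the platform, at least 6 mm in from its edge, while the tray's rear still stands on the bench; the dish is in the ring (horizontal distance between dish and tray_mark below 0.01 m and z of dish in the frame of tray_mark between -0.004 and 0.004 m and x of tray_front in the frame of platform_edge above 0.006 m and z of tray_front in the frame of platform_edge below 0.004 m and contact force between tray and imager above 0.05 N and height (world z) of tray_rear below 0.004 m), for 0.15 s.
At the end, for the whole second after the job is handed in: Tray released and at rest, flat on the platform (both ends within 3 mm), front within 6 mm of the back stop, within 8 mm of the midline and 0.09 rad of straight between the rails; dish upright in the ring, within 10 mm of its centre (horizontal distance between dish and tray_mark below 0.01 m and z of dish in the frame of tray_mark between -0.004 and 0.004 m and x of tray_front in the frame of platform_stop above -0.006 m and y of tray_front in the frame of platform_stop between -0.008 and 0.008 m and angle between the x axis of tray and the x axis of imager, either way round below 0.09 rad and z of tray_front in the frame of platform_stop between -0.003 and 0.003 m and z of tray_rear in the frame of platform_stop between -0.003 and 0.003 m and linear speed of each of tray, dish below 0.01 m/s and angle between dish's own z axis and vertical below 0.06 rad); the robot touches nothing.
It fails at once if The whole tray is lifted clear: its front and rear edges both more than 20 mm above the bench (height (world z) of each of tray_front, tray_rear above 0.02 m).
It fails at once if The tray is tipped by more than 0.25 rad (14 degrees) (angle between tray's own z axis and vertical above 0.25 rad).
It fails at once if The tray is rammed into the station with more than 50 N (contact force between tray and imager above 50 N).
It fails at once if The timer, the bottle or the roll of tape is moved by more than 30 mm (distance of any of timer, bottle, roll from where it was at the start of the episode above 0.03 m).
It also fails if it takes over 61 s, if anything falls off the work surface, if the arm or the gripper's body presses on something with over 40 N, if the wrist force passes 120 N, or if a joint passes its speed limit or range.

## Robot

A 6-joint arm with a two-finger parallel gripper is mounted at the origin on a cart in front of the work surface, level with it; the furniture and walls round the work are solid. World frame = base frame: x ahead of the robot, y to its left, z up, the work surface at z = 0. Lengths are in mm, angles in degrees, forces in N, time in s.
With the tool pointing down it reaches from about 300 to 850 mm from the base axis. Payload 4.2 kg.
Tool frame: the origin (TCP) lies midway between the tips of the shut fingers; the grasp point (between the pads) lies env.grasp_offset behind it (env.grasp_offset is the distance from the TCP to the grasp point, in mm); y points along the fingers, x is the direction in which the jaws open and shut, and the axes are right-handed (so a half turn about y gives the same grasp; the last joint's range is limited). The gripper opens to 91 mm and grips with 3 to 60 N. Pads are 32 mm wide; open, the fingers measure 118 mm over their backs; the gripper's body (76 mm by 178 mm) begins 60 mm behind the grasp point.
Start: joints at [-72.365, 18.312, 89.639, -0, 72.044, -1.146], TCP at [185.131, -544.398, 213.976] pointing down, gripper open.
Joint ranges: [-177.97, 177.97], [-48.28, 115.42], [12.27, 149.76], [-77.06, 257.06], [2.81, 150.46], [-146.56, 146.56]. Speed limits (degrees/s): [147.25, 147.25, 180, 180, 180, 180].

## Interface

Orientations are given as [roll, pitch, yaw] about the fixed x, y, z axes, in that order (R = Rz(yaw) Ry(pitch) Rx(roll)).
In Python, from workcell import state, vision, job, env gives the robot as it stands.
- The arm moves only by the shell command python3 -m handwheel 'ROWS' [FORCE]. ROWS is JSON, a list of rows, each a list of 3 entries, a list of its own where there are three numbers: the finger opening in cm, from 0 to 9.12, then the shift along the tool's x, y, z in cm, then the turn about the tool's y in degrees. A call has 1 to 10 rows; each row is the pose to reach, as a shift and turn from the pose measured when the call began, along the tool's axes at that moment; what a row does not reach only later rows make up. A row lasts 1/10 s, in which the tool goes at most 50 mm and 8.59 degrees, less where a joint would pass 70% of its speed; a pose out of reach is approached as far as the arm can. A call with a gripper value outside its range is refused whole. The fingers move at their own pace and stop on an object; FORCE is the grip in N (left out, the last holds). Time passes only in rows, so rows that repeat a pose let the fingers close. It gives the time, the measured TCP pose, the force and the opening at its end, in the units of the state.
- state(): the state, without advancing time (a new reading comes with each control period).
- vision.grab_frame(name): name is "scene" or "top"; returns the picture (384x512x3 uint8, red, green, blue); there is no depth.
- vision.camera_model(name): a dict with "fov_y" (degrees; the focal length in pixels is half the picture's height over the tangent of half this angle, whatever the lens; pixels are square), "cx", "cy" (the principal point, pixels), "extrinsics" (4x4, takes a point from world to camera coordinates). Camera axes: x right, y up, looking along -z (the intrinsics and any distortion apply to the point x, -y, -z); pixel columns grow to the right and rows downward; lengths in mm; the calibration is good to about 2 mm. A picture is of the moment at which its call begins. camera_model takes no time and is no camera call.
- job.job_done(): hands the job in, once; it reports no verdict.
The state is a dict: "time_s": time; "qpos": joint angles; "qvel": joint speeds; "effort": joint torques, N m; "ee_pos": TCP position; "ee_rot": TCP orientation; "force": force on the tool from outside, world axes, zero at the start; "torque": the same for the moment, N m; "gripper_width": finger opening in mm.
Only numpy, scipy, OpenCV 4.12 (cv2) and the standard library are available. Lean on these libraries where they do the work, as an engineer would, in place of code of your own. Each camera call takes 0.05 s, during which the arm holds its last target.

## Working session

There is one attempt and no reset: what is moved stays moved. The work goes in short steps, Python scripts to look and compute and a shell command to move; the robot and the scene stay as the last step left them, time stands still between calls to the robot, and variables do not carry over. Pictures are saved under pics/ and viewed, and the job is handed in when it is done.

```bash
ls; mkdir -p pics
python3 - <<'E'
from workcell import state, vision, job, env
import cv2
print(state()); print(env.grasp_offset)
for n in ("scene","top"):
    f=vision.grab_frame(n); cv2.imwrite(f"pics/{n}0.png",f[...,::-1]); print(n,vision.camera_model(n))
E
```

```text
pics
{'time_s': 0.0, 'qpos': array([-7.23658231e+01,  1.83531137e+01,  8.97061104e+01, -3.11030203e-04,
        7.20440144e+01, -1.14631159e+00]), 'qvel': array([ 0.02452009, -0.02333242,  0.04584962, -0.04593733,  0.03024467,
        0.04509804]), 'effort': array([-1.35367109e-04, -4.12454510e+01, -2.31975782e+01,  7.27406982e-02,
        4.56517248e-02, -1.57318050e-04]), 'ee_pos': array([ 184.96029553, -543.90846926,  213.10752587]), 'ee_rot': array([-89.9982303 ,   0.10322373, -71.21941374]), 'force': array([-0.63335611, -0.14841394, -0.22986515]), 'torque': array([-0.00477003,  0.0478572 , -0.03689444]), 'gripper_width': 91.32514421657514}
18.8
scene {'fov_y': 42.57531775252793, 'cx': 250.02712553091996, 'cy': 182.80126954659028, 'extrinsics': array([[-8.97725166e-01, -4.40449950e-01,  9.66265230e-03,
         5.23115182e+02],
       [ 3.26831673e-01, -6.51120783e-01,  6.84998382e-01,
        -2.31361367e+02],
       [-2.95415950e-01,  6.18098347e-01,  7.28480507e-01,
        -1.82948106e+03],
       [ 0.00000000e+00,  0.00000000e+00,  0.00000000e+00,
         1.00000000e+00]])}
top {'fov_y': 46.006010001549036, 'cx': 243.9836499715162, 'cy': 195.58908433460394, 'extrinsics': array([[ 1.48656235e-02, -9.99565571e-01,  2.54495877e-02,
         3.02680907e+01],
       [ 9.94352985e-01,  1.74532762e-02,  1.04678197e-01,
        -5.95743128e+02],
       [-1.05076900e-01,  2.37497669e-02,  9.94180463e-01,
        -1.42588764e+03],
       [ 0.00000000e+00,  0.00000000e+00,  0.00000000e+00,
         1.00000000e+00]])}
```

View pics/scene0.png

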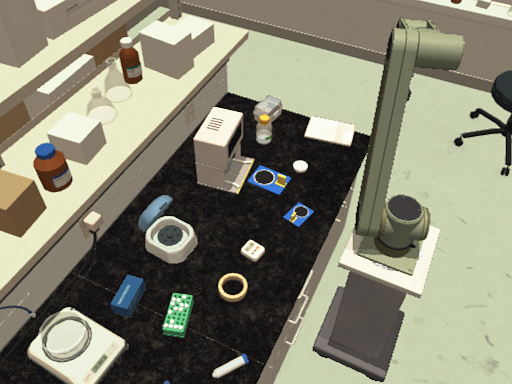

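View pics/top0.png

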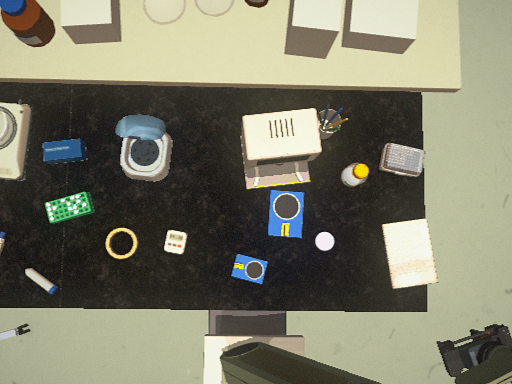

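Run:
```python
import cv2
a=cv2.imread('pics/top0.png')[60:300,110:380]
cv2.imwrite('pics/top0_crop.png',cv2.resize(a,None,fx=2.5,fy=2.5,interpolation=cv2.INTER_CUBIC))
```

```text
(no output)
```

View pics/top0_crop.png

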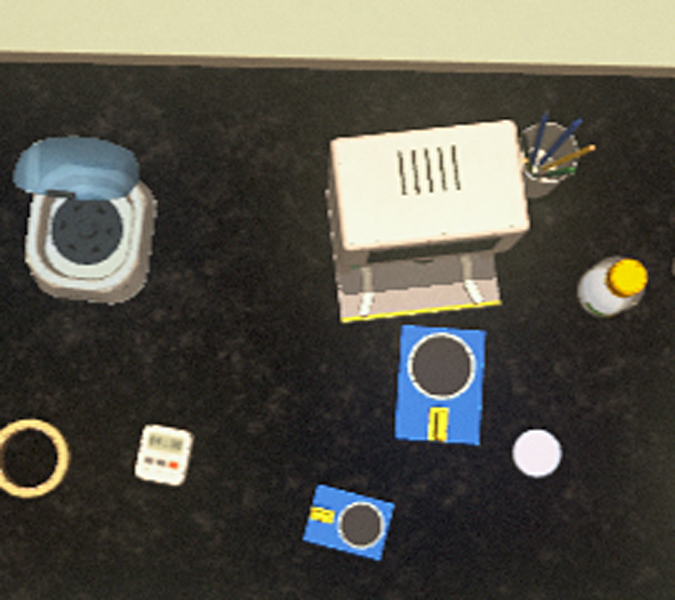

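The larger blue tray is at top-view pixel (287,213), with its ring toward the station. The smaller look-alike is at (250,269). The dish is the white disc at (325,241) and the station front line is at y≈185. The timer (175,242), roll (122,243) and bottle (355,174) are clear of the path. Next I measure these.

```bash
cat > h.py <<'E'
import numpy as np, cv2
from workcell import state, vision, job, env
class Cam:
    def __init__(s,n):
        m=vision.camera_model(n); s.E=np.array(m['extrinsics']); s.f=192/np.tan(np.radians(m['fov_y']/2)); s.cx=m['cx']; s.cy=m['cy']
    def proj(s,P):
        P=np.atleast_2d(P); c=P@s.E[:3,:3].T+s.E[:3,3]; return np.c_[s.cx+s.f*c[:,0]/-c[:,2], s.cy+s.f*c[:,1]/c[:,2]]
    def cast(s,uv,z):
        uv=np.atleast_2d(np.asarray(uv,float)); d=np.c_[(uv[:,0]-s.cx)/s.f,-(uv[:,1]-s.cy)/s.f,-np.ones(len(uv))]
        R=s.E[:3,:3]; o=-R.T@s.E[:3,3]; w=d@R
        z=np.broadcast_to(z,len(uv)); return o+w*((z-o[2])/w[:,2])[:,None]
def grab(n,fn=None):
    f=vision.grab_frame(n)
    if fn: cv2.imwrite(f'pics/{fn}.png',f[...,::-1])
    return f
def hsv(f): return cv2.cvtColor(f,cv2.COLOR_RGB2HSV)
def comps(mask,amin=15):
    n,l,s,c=cv2.connectedComponentsWithStats(mask.astype(np.uint8),connectivity=8)
    return [(c[i].round(2),s[i],l==i) for i in range(1,n) if s[i][4]>=amin]
E
python3 - <<'E'
from h import *
np.set_printoptions(suppress=True,precision=2)
for n in('top','scene'):
    C=Cam(n); f=cv2.imread(f'pics/{n}0.png')[...,::-1].copy(); H=hsv(f)
    blue=(H[...,0]>100)&(H[...,0]<125)&(H[...,1]>150)&(H[...,2]>120)
    yel=(H[...,0]>22)&(H[...,0]<34)&(H[...,1]>150)&(H[...,2]>120)
    print(n)
    for nm,m in(('blue',blue),('yel',yel)):
        for c,s,mm in comps(m): 
            cnt=cv2.findContours(mm.astype(np.uint8),cv2.RETR_EXTERNAL,cv2.CHAIN_APPROX_NONE)[0][0]
            print(nm,c,s, C.cast(c,5)[0], C.cast(cv2.boxPoints(cv2.minAreaRect(cnt)),5)[:,:2].tolist() if s[4]>60 else '')
E
```

```text
top
blue [10.69  4.85] [  0   0  23  13 235] [1233.06  838.62    5.  ] [[1249.280170841243, 875.5024393840837], [1251.428402291457, 801.9759258286283], [1208.7576475383723, 799.1723033475593], [1206.6703148329286, 872.4908779255246]]
blue [ 62.6  149.54] [ 43 139  39  22 566] [739.33 636.63   5.  ] [[761.5225249798548, 702.8999110981672], [777.7150297053707, 583.7090993144777], [718.4934785412031, 574.1664191702979], [702.5455550092732, 692.9075553230673]]
blue [285.31 216.96] [268 190  36  48 810] [530.02 -96.91   5.  ] [[470.2938499067621, -38.062713852927004], [619.4333014321853, -46.97607042407925], [613.646414574526, -159.55987044462387], [464.3638982003301, -149.43019046211003]]
blue [246.84 267.83] [231 254  37  30 378] [363.84  26.6    5.  ] [[338.1981552357006, 78.61639292789015], [410.6926927934367, 60.82968052252145], [386.007832092827, -40.54853796465183], [313.65814118650303, -22.206879391402666]]
blue [ 51.62 289.92] [ 49 286   6   8  26] [286.12 645.57   5.  ] 
yel [361.22 170.01] [355 164  13  13 131] [ 690.14 -348.78    5.  ] [[709.959932077431, -328.21344036737975],
[... 1222 characters left out ...]
], [388.8855080130669, 68.88974148786565]]
blue [302.24 218.53] [293 208  21  19  92] [341.36  33.52   5.  ] [[364.83013849029123, 69.9043225758478], [339.4218897054151, -32.89291111349689], [317.8186415540796, -20.69433798531054], [343.66793237414333, 81.03993589319771]]
blue [127.67 291.14] [111 275  32  34 419] [754.98 596.27   5.  ] [[778.0458769238862, 658.1792194124121], [795.7943410125698, 531.8165878573332], [732.8451066531214, 537.5479001935239], [718.3047094531619, 662.0998912414898]]
blue [245.17 357.67] [242 354   7   9  30] [291.78 627.2    5.  ] 
yel [264.2  117.09] [260 115   9   5  35] [ 733.15 -458.38    5.  ] 
yel [279.   183.55] [275 180  10   7  20] [496.77 -95.97   5.  ]
```

Run:
```python
from h import *
np.set_printoptions(suppress=True,precision=2)
C=Cam('top'); f=cv2.imread('pics/top0.png')[...,::-1].copy(); H=hsv(f)
S=Cam('scene'); fs=cv2.imread('pics/scene0.png')[...,::-1].copy(); Hs=hsv(fs)
# dish
for nm,c,h,roi in(('top',C,H,(305,345,225,260)),('scene',S,Hs,(285,315,155,178))):
    m=np.zeros(h.shape[:2],bool); x0,x1,y0,y1=roi; m[y0:y1,x0:x1]=(h[y0:y1,x0:x1,2]>110)&(h[y0:y1,x0:x1,1]<90)
    for cc,s,mm in comps(m): print('dish',nm,cc,s,c.cast(cc,14 if nm=='top' else 8)[0])
# mark dark disc in blue tray top
m=(H[...,0]>100)&(H[...,0]<125)&(H[...,1]>150)&(H[...,2]>120)
big=[q for q in comps(m) if abs(q[0][0]-285)<3][0][2]
hull=cv2.convexHull(cv2.findContours(big.astype(np.uint8),0,1)[0][0]); hm=np.zeros(m.shape,np.uint8); cv2.fillPoly(hm,[hull],1)
yel=(H[...,0]>18)&(H[...,0]<36)&(H[...,1]>110)
nb=(hm>0)&~(H[...,1]>120)&~yel
for cc,s,mm in comps(nb): print('mark',cc,s,C.cast(cc,5)[0])
cs=C.cast(np.argwhere(hm)[:,::-1],5); ctr=cs.mean(0); ev=np.linalg.eigh(np.cov((cs-ctr)[:,:2].T)); print('tray ctr',ctr,'ang',np.degrees(np.arctan(ev[1][1,1]/ev[1][0,1])),np.sqrt(ev[0]*12))
# platform line
yl=(H[...,0]>20)&(H[...,0]<36)&(H[...,1]>100)&(H[...,2]>100); yl[:175]=0; yl[192:]=0; yl[:,:235]=0; yl[:,320:]=0
p=np.argwhere(yl)[:,::-1]; w=C.cast(p,6); k=np.polyfit(w[:,1],w[:,0],1); print('line slope deg',np.degrees(np.arctan(k[0])),'ends y',w[:,1].min(),w[:,1].max(),'x at mid',np.polyval(k,(w[:,1].min()+w[:,1].max())/2),len(p))
# station roof top z=250 
a=fs[90:260,170:330]; cv2.imwrite('pics/scn_c.png',cv2.resize(a,None,fx=4.5,fy=3.5,interpolation=cv2.INTER_CUBIC)[...,::-1])
a=f[95:265,225:345]; cv2.imwrite('pics/top_c.png',cv2.resize(a,None,fx=3.5,fy=3.5,interpolation=cv2.INTER_CUBIC)[...,::-1])
```

```text
dish top [324.34 240.78] [315 232  20  19 293] [ 454.35 -223.02   14.  ]
dish scene [299.88 165.61] [293 160  15  12 147] [ 458.55 -229.31    8.  ]
mark [286.18 206.  ] [273 193  28  27 601] [566.02 -99.58   5.  ]
tray ctr [541.41 -97.94   5.  ] ang -2.080183338647923 [113.18 151.12]
line slope deg -7.446623662156596 ends y -177.84877784028316 33.124662149897134 x at mid 638.124751632247 119
```

View pics/scn_c.png

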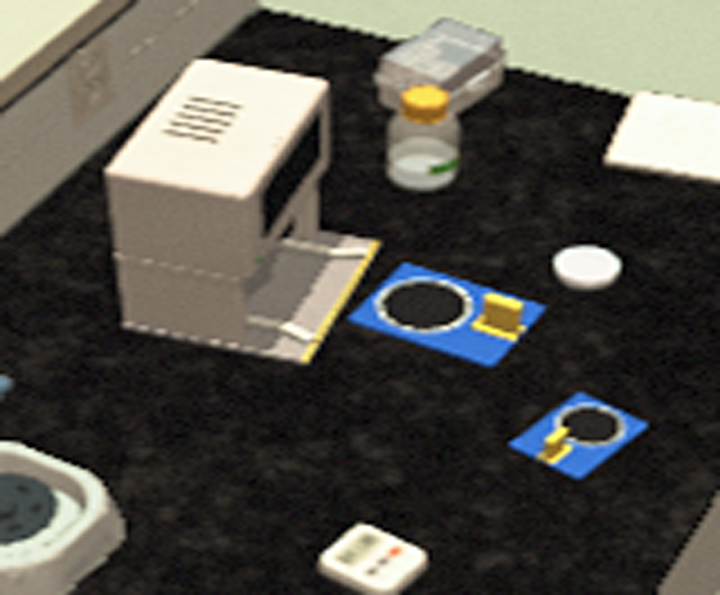

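View pics/top_c.png

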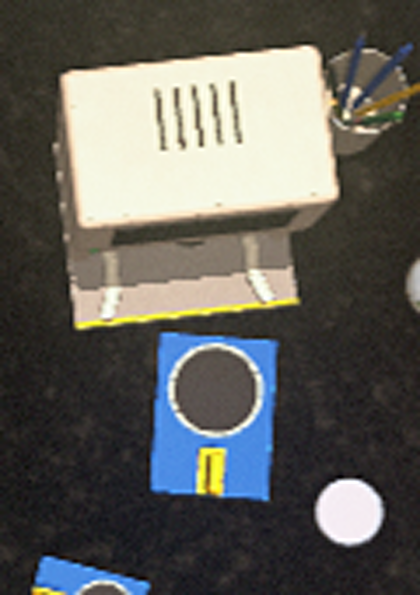

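The numbers:

| Item | Position (mm) | Yaw |
|---|---|---|
| Tray origin | (541,−98) | about −3° |
| Station edge mid | (638,−72) | about +7.5° |
| Dish | (455,−225) | – |

The interface only turns about the tool's y. So I'll test in free air whether going past the reach limit leans the tool.

```bash
python3 -m handwheel '[[9,[0,-15,0],0],[9,[0,-30,0],0],[9,[0,-45,0],0],[9,[0,-60,0],0],[9,[0,-70,0],0],[9,[0,-80,0],0],[9,[0,-80,0],0]]'; python3 -c "
from h import *
s=state();print(s['qpos'].round(2),s['ee_pos'].round(1),s['ee_rot'].round(2))"
```

```text
time_s: 0.8
ee_pos: [184.9, -543.7, 566.0]
ee_rot: [-90.0, 0.1, -71.2]
force: [0.5, -2.1, 0.9]
gripper_width: 90.1
[-72.36  21.1   35.39  -0.   123.59  -1.15] [ 184.9 -543.7  566. ] [-9.000e+01  7.000e-02 -7.122e+01]
```

```bash
python3 -m handwheel '[[9,[0,-15,0],0],[9,[0,-30,0],0],[9,[0,-45,0],0],[9,[0,-60,0],0],[9,[0,-60,0],0],[9,[0,-60,0],0]]'; python3 -c "
from h import *
s=state();print(s['qpos'].round(2),s['ee_pos'].round(1),s['ee_rot'].round(2))"
```

```text
time_s: 1.4
ee_pos: [157.5, -462.9, 682.0]
ee_rot: [-90.0, -1.4, -71.2]
force: [-0.4, -0.3, -0.3]
gripper_width: 89.8
[-7.2580e+01  2.2220e+01  1.2270e+01  5.0000e-02  1.4413e+02 -1.3300e+00] [ 157.5 -462.9  682. ] [-90.01  -1.39 -71.22]
```

```bash
python3 -m handwheel '[[9,[30,-10,0],0],[9,[60,-10,0],0],[9,[90,-10,0],0],[9,[90,-10,0],0],[9,[90,-10,0],0],[9,[90,-10,0],0],[9,[90,-10,0],0],[9,[90,-10,0],0],[9,[90,-10,0],0]]'; python3 -c "
from h import *
s=state();print(s['qpos'].round(2),s['ee_pos'].round(1),s['ee_rot'].round(2))"
```

```text
time_s: 2.3
ee_pos: [229.1, -673.8, 526.4]
ee_rot: [-90.0, -3.1, -71.2]
force: [1.0, -0.8, 0.5]
gripper_width: 90.3
[-7.2170e+01  3.7370e+01  1.2270e+01  6.0000e-02  1.2723e+02 -9.1000e-01] [ 229.1 -673.8  526.4] [-90.01  -3.14 -71.22]
```

```bash
cat > st.py <<'E'
from h import *
s=state();print(s['time_s'],'q',s['qpos'].round(1),s['ee_pos'].round(1),s['ee_rot'].round(2))
E
for i in 1 2 3; do python3 -m handwheel '[[9,[40,20,0],0],[9,[90,20,0],0]]' >/dev/null; python3 st.py; done
```

```text
2.5 q [-7.210e+01  4.200e+01  1.230e+01  1.000e-01  1.213e+02 -8.000e-01] [ 249.5 -733.6  468.6] [-90.01  -4.41 -71.22]
2.7 q [-7.200e+01  4.630e+01  1.230e+01  1.000e-01  1.156e+02 -8.000e-01] [ 267.6 -786.7  411. ] [-90.01  -5.82 -71.22]
2.9 q [-7.20e+01  5.02e+01  1.23e+01  1.00e-01  1.10e+02 -7.00e-01] [ 283.3 -833.1  355.7] [-90.01  -7.41 -71.22]
```

Each short call beyond the reach limit adds about 1.5° of outward lean, so lean is available. Plan:
1. Un-lean at the inner limit and work upright on the tray alignment and the dish.
2. Lean sideways so that turning about tool y pitches the tray.

```bash
cat >> h.py <<'E'
from scipy.spatial.transform import Rotation as Ro
def rot(): return Ro.from_euler('xyz',state()['ee_rot'],degrees=True).as_matrix()
def to(target, now=None, grasp=False):
    """cm shift in tool axes to bring TCP (or grasp point) to world target mm"""
    s=state(); R=rot(); p=np.array(s['ee_pos'])
    if grasp: p=p-R[:,1]*env.grasp_offset
    d=R.T@(np.array(target,float)-p)/10
    print('shift cm',d.round(2),'dist',np.linalg.norm(d).round(1)); return d
def show():
    R=rot(); s=state(); print('t',round(s['time_s'],2),'pos',s['ee_pos'].round(1),'q',s['qpos'].round(1),'F',s['force'].round(1),'w',round(s['gripper_width'],1)); print('x',R[:,0].round(3),'y',R[:,1].round(3),'z',R[:,2].round(3),'lean',np.degrees(np.arccos(-R[2,1])).round(1),'az',np.degrees(np.arctan2(R[1,1],R[0,1])).round(1),'xyaw',np.degrees(np.arctan2(R[1,0],R[0,0])).round(1))
E
cat > st.py <<'E'
from h import *
show()
E
python3 -c "
from h import *
show(); to([93,-285,350])"
```

```text
t 2.9 pos [ 283.3 -833.1  355.7] q [-7.20e+01  5.02e+01  1.23e+01  1.00e-01  1.10e+02 -7.00e-01] F [-0.4  0.1 -0.4] w 89.9
x [ 0.319 -0.939  0.129] y [ 0.041 -0.122 -0.992] z [ 0.947  0.322 -0.   ] lean 7.4 az -71.3 xyaw -71.2
shift cm [-57.61  -6.91  -0.37] dist 58.0
```

```bash
python3 -m handwheel '[[9,[-60,-7,0],0],[9,[-60,-7,0],0],[9,[-60,-7,0],0],[9,[-60,-7,0],0],[9,[-60,-7,0],0],[9,[-60,-7,0],0],[9,[-60,-7,0],0],[9,[-60,-7,0],0],[9,[-60,-7,0],0],[9,[-60,-7,0],0]]' >/dev/null; python3 st.py;  python3 -m handwheel '[[9,[-30,-3,0],0],[9,[-30,-3,0],0],[9,[-30,-3,0],0],[9,[-30,-3,0],0],[9,[-30,-3,0],0],[9,[-30,-3,0],0]]' >/dev/null; python3 st.py
```

```text
t 3.9 pos [ 132.5 -389.6  351.4] q [-73.   -4.6  97.5   0.2  79.6  -1.8] F [ 0.2  0.4 -0. ] w 89.9
x [ 0.319 -0.939  0.131] y [ 0.042 -0.124 -0.991] z [ 0.947  0.322 -0.   ] lean 7.5 az -71.3 xyaw -71.2
t 4.5 pos [  36.1 -105.5  342.2] q [-80.7 -36.  114.9   1.2  93.6  -9.4] F [-1.3  0.2  1.6] w 89.9
x [ 0.321 -0.938  0.133] y [ 0.042 -0.127 -0.991] z [ 0.946  0.324 -0.001] lean 7.7 az -71.6 xyaw -71.1
```

```bash
python3 -c "
from h import *
to([455.5,-225,70])"
```

```text
shift cm [21.05 30.26 35.84] dist 51.4
```

```bash
python3 -m handwheel '[[9.1,[21,30.3,35.8],-90],[9.1,[21,30.3,35.8],-90],[9.1,[21,30.3,35.8],-90],[9.1,[21,30.3,35.8],-90],[9.1,[21,30.3,35.8],-90],[9.1,[21,30.3,35.8],-90],[9.1,[21,30.3,35.8],-90],[9.1,[21,30.3,35.8],-90],[9.1,[21,30.3,35.8],-90],[9.1,[21,30.3,35.8],-90]]'
python3 - <<'E'
from h import *
show(); to([455.5,-225,5])
f=grab('top','top1'); g=grab('scene','scene1')
a=np.hstack([cv2.resize(f[190:290,250:380],None,fx=3,fy=3),cv2.resize(g[110:210,230:360],None,fx=3,fy=3)]); cv2.imwrite('pics/c1.png',a[...,::-1])
E
```

```text
time_s: 5.5
ee_pos: [396.6, -209.1, 108.2]
ee_rot: [-97.5, -1.9, 4.9]
force: [0.4, 0.2, 0.6]
gripper_width: 90.7
t 5.5 pos [ 396.6 -209.1  108.2] q [-25.1  10.5 118.4  -7.7  46.  -24.9] F [0.4 0.2 0.6] w 90.7
x [0.996 0.086 0.032] y [ 0.043 -0.127 -0.991] z [-0.081  0.988 -0.13 ] lean 7.7 az -71.2 xyaw 4.9
shift cm [ 5.39 10.68 -0.71] dist 12.0
```

View pics/c1.png

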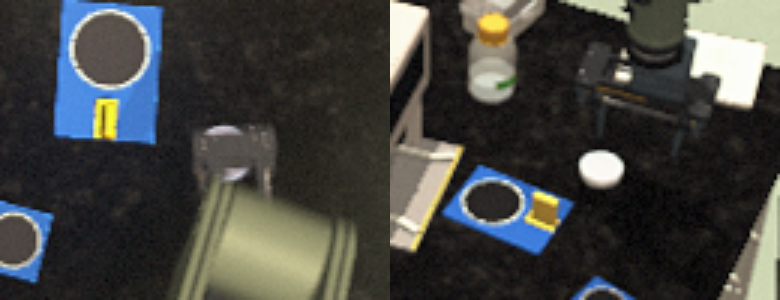

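```bash
python3 -m handwheel '[[9.1,[5.6,5.2,-1.4],0],[9.1,[5.6,5.2,-1.4],0],[9.1,[5.4,8.5,-1.0],0],[9.1,[5.4,10.6,-0.7],0],[9.1,[5.4,10.6,-0.7],0],[4,[5.4,10.6,-0.7],0],[4,[5.4,10.6,-0.7],0],[4,[5.4,10.6,-0.7],0],[4,[5.4,10.6,-0.7],0],[4,[5.4,10.6,-0.7],0]]' 10; python3 st.py
```

```text
time_s: 6.6
ee_pos: [455.4, -225.1, 2.8]
ee_rot: [-97.3, -1.5, 4.7]
force: [-3.9, -0.6, 6.7]
gripper_width: 60.3
t 6.6 pos [ 455.4 -225.1    2.8] q [-23.9  24.2 117.8 -10.3  33.6 -20.2] F [-3.9 -0.6  6.7] w 60.3
x [0.996 0.082 0.026] y [ 0.037 -0.124 -0.992] z [-0.078  0.989 -0.126] lean 7.4 az -73.5 xyaw 4.7
```

```bash
python3 -c "
from h import *
to([455.5,-225,70]);to([565.5,-99.5,70])"
```

```text
shift cm [ 0.19 -6.66 -0.84] dist 6.7
shift cm [12.19 -7.81 10.71] dist 18.0
```

```bash
python3 -m handwheel '[[4,[0.2,-3.5,-0.4],0],[4,[0.2,-6.7,-0.8],0],[4,[3,-7,2],0],[4,[6,-7.2,5],0],[4,[9,-7.5,8],0],[4,[12.2,-7.8,10.7],0],[4,[12.2,-7.8,10.7],0],[4,[12.2,-7.8,10.7],0]]'
python3 - <<'E'
from h import *
show()
f=grab('top','top2'); g=grab('scene','scene2')
a=np.hstack([cv2.resize(f[150:280,220:350],None,fx=3,fy=3),cv2.resize(g[110:240,210:340],None,fx=3,fy=3)]); cv2.imwrite('pics/c2.png',a[...,::-1])
E
```

```text
time_s: 7.4
ee_pos: [566.0, -98.9, 69.5]
ee_rot: [-97.3, -1.5, 4.8]
force: [-0.4, -0.2, -1.2]
gripper_width: 60.4
t 7.4 pos [566.  -98.9  69.5] q [ -7.1  24.3 103.8  -9.   49.3  -6.1] F [-0.4 -0.2 -1.2] w 60.4
x [0.996 0.084 0.026] y [ 0.036 -0.124 -0.992] z [-0.08   0.989 -0.126] lean 7.4 az -73.6 xyaw 4.8
```

View pics/c2.png

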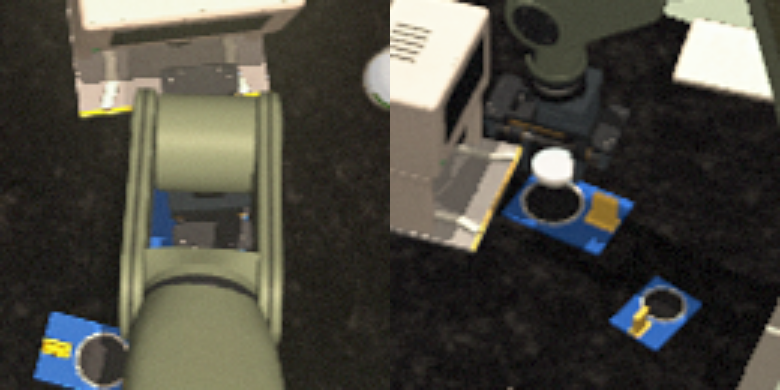

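Run:
```python
from h import *
np.set_printoptions(suppress=True,precision=1)
S=Cam('scene')
g=cv2.imread('pics/scene2.png')[...,::-1].copy(); H=hsv(g)
m=(H[...,2]>120)&(H[...,1]<80); m[:155]=0;m[176:]=0;m[:,:253]=0;m[:,275:]=0
for c,s,mm in comps(m): print('dish',c,s,S.cast(c,74)[0], S.cast(c,73)[0])
g0=cv2.imread('pics/scene0.png')[...,::-1].copy(); H=hsv(g0)
# ring dark interior in scene0
m=(H[...,1]<110)&(H[...,2]>120); m[:168]=0;m[186:]=0;m[:,:252]=0;m[:,:]&=(np.arange(512)<280)[None]
for c,s,mm in comps(m,8):
    p=np.argwhere(mm)[:,::-1].astype(np.float32); e=cv2.fitEllipse(p); print('ring',c,s,'fill',e,S.cast(e[0],5)[0])
m=np.zeros_like(m); H0=hsv(g0); m=(H0[...,2]>110)&(H0[...,1]<90); m[:155]=0;m[178:]=0;m[:,:285]=0;m[:,315:]=0
for c,s,mm in comps(m): print('dish0',c,s,S.cast(c,7)[0])
```

```text
dish [264.5 165.6] [257 159  18  17 159] [ 567.3 -100.2   74. ] [ 567.7 -101.2   73. ]
ring [263.9 176.8] [253 169  22  17  97] fill ((263.6823425292969, 176.7676544189453), (14.762749671936035, 20.27757453918457), 93.68665313720703) [ 569.7 -102.8    5. ]
ring [276.6 177.5] [275 174   3   8   8] fill ((277.0, 179.0), (5.08270788192749, 14.032580375671387), 148.91204833984375) [ 514.7 -116.     5. ]
dish0 [299.9 165.6] [293 160  15  12 147] [ 458.9 -230.3    7. ]
```

```bash
python3 -c "
from h import *
to([566.8,-101,10.5])"
```

```text
shift cm [0.05 5.87 0.63] dist 5.9
```

```bash
python3 -m handwheel '[[4,[0.05,3,0.3],0],[4,[0.05,5,0.6],0],[4,[0.05,5.85,0.63],0],[4,[0.05,5.85,0.63],0],[4,[0.05,5.85,0.63],0]]'; python3 -c "
from h import *
show();to([566.8,-101,8])"
```

```text
time_s: 8.0
ee_pos: [567.1, -101.6, 11.4]
ee_rot: [-97.3, -1.5, 4.6]
force: [0.5, 0.7, -0.5]
gripper_width: 60.4
t 8.0 pos [ 567.1 -101.6   11.4] q [ -7.4  28.7 106.9 -10.2  41.9  -4.5] F [ 0.5  0.7 -0.5] w 60.4
x [0.996 0.081 0.026] y [ 0.036 -0.124 -0.992] z [-0.077  0.989 -0.126] lean 7.4 az -73.7 xyaw 4.6
shift cm [-0.03  0.33  0.11] dist 0.4
```

```bash
python3 -m handwheel '[[4,[0,0.2,0],0],[4,[0,0.36,0.05],0],[4,[0,0.36,0.05],0],[7.2,[0,0.36,0.05],0],[7.2,[0,0.36,0.05],0],[7.2,[0,0.36,0.05],0]]'; python3 -m handwheel '[[7.2,[0,-2,0],0],[7.2,[0,-6,0],0],[7.2,[0,-10,0],0],[7.2,[-5,-15,5],0],[7.2,[-10,-15,10],0],[7.2,[-15,-15,15],0],[7.2,[-20,-15,20],0]]';  python3 - <<'E'
from h import *
show()
f=grab('top','top3'); g=grab('scene','scene3')
a=np.hstack([cv2.resize(f[150:280,220:350],None,fx=3,fy=3),cv2.resize(g[110:240,210:340],None,fx=3,fy=3)]); cv2.imwrite('pics/c3.png',a[...,::-1])
E
```

```text
time_s: 8.6
ee_pos: [568.0, -101.6, 8.3]
ee_rot: [-97.3, -1.6, 4.7]
force: [1.3, -0.3, 1.7]
gripper_width: 71.9
time_s: 9.3
ee_pos: [417.0, 39.0, 132.4]
ee_rot: [-97.3, -1.7, 4.6]
force: [0.2, 0.1, 0.0]
gripper_width: 72.1
t 9.3 pos [417.   39.  132.4] q [  9.7   8.3 116.9  -9.1  54.2  10.5] F [0.2 0.1 0. ] w 72.1
x [0.996 0.08  0.029] y [ 0.039 -0.124 -0.992] z [-0.076  0.989 -0.126] lean 7.5 az -72.6 xyaw 4.6
```

View pics/c3.png

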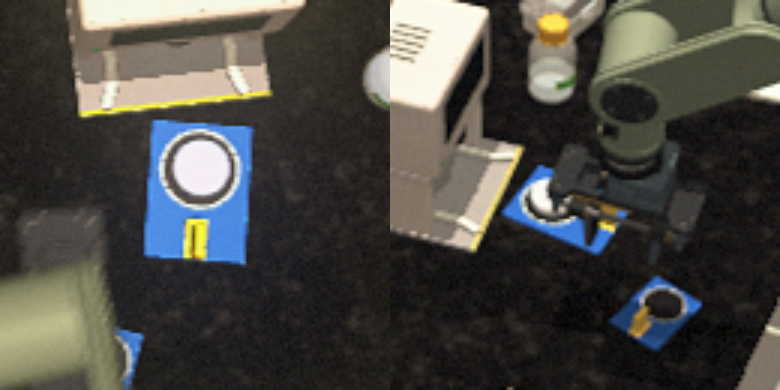

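```bash
cat >> h.py <<'E'
def meas(f,verbose=True,zt=5,zd=19):
    C=Cam('top'); H=hsv(f); out={}
    blue=(H[...,0]>100)&(H[...,0]<125)&(H[...,1]>150)&(H[...,2]>100); blue[:, :262]=0; blue[:,312:]=0; blue[:130]=0; blue[250:]=0
    cs=[q for q in comps(blue,60)]
    big=np.any([q[2] for q in cs],axis=0)
    cn=np.vstack(cv2.findContours(big.astype(np.uint8),0,1)[0]); hull=cv2.convexHull(cn); hm=np.zeros(big.shape,np.uint8); cv2.fillPoly(hm,[hull],1)
    w=C.cast(np.argwhere(hm)[:,::-1],zt)[:,:2]; c=w.mean(0); r=cv2.minAreaRect(C.cast(hull[:,0,:],zt)[:,:2].astype(np.float32))
    ev=np.linalg.eigh(np.cov((w-c).T)); d=ev[1][:,1]*np.sign(ev[1][0,1]); 
    print('tray c',c.round(1),'pca yaw',np.degrees(np.arctan2(d[1],d[0])).round(1),'ext',np.sqrt(ev[0]*12).round(0),'rect',[np.round(v,1) for v in r])
    yl=(H[...,0]>18)&(H[...,0]<36)&(H[...,1]>100)&(hm>0)
    inn=(hm>0)&(H[...,1]<120)&~yl
    q=max(comps(inn),key=lambda q:q[1][4]); cm=np.zeros(big.shape,np.uint8); cc=cv2.convexHull(np.argwhere(q[2])[:,::-1].astype(np.int32)); cv2.fillPoly(cm,[cc],1)
    mk=C.cast(np.argwhere(cm)[:,::-1].mean(0),zt)[0]
    dm=(H[...,2]>150)&(H[...,1]<60)&(cm>0)
    dm=cv2.morphologyEx(dm.astype(np.uint8),cv2.MORPH_OPEN,np.ones((4,4),np.uint8))
    q2=max(comps(dm),key=lambda q:q[1][4]); dd=C.cast(q2[0],zd)[0]
    print('mark',mk[:2].round(1),'dish',dd[:2].round(1),'off',(dd-mk)[:2].round(1),'dish px',q2[1])
    return c
E
python3 - <<'E'
from h import *
meas(cv2.imread('pics/top3.png')[...,::-1].copy())
meas(cv2.imread('pics/top0.png')[...,::-1].copy()) if 0 else None
E
```

```text
tray c [541.4 -97.9] pca yaw -2.0 ext [113. 151.] rect [array([542. , -98.2]), array([112. , 149.3]), np.float64(86.7)]
mark [566.1 -99.5] dish [ 563.5 -103.2] off [-2.6 -3.7] dish px [279 198  19  18 282]
```

Run:
```python
from h import *
C=Cam('top'); print('cam pos',(-C.E[:3,:3].T@C.E[:3,3]).round(0))
for z in(5,19): print(z,C.cast([[287,206],[288,206],[287,207]],z).round(1))
f=cv2.imread('pics/top3.png')[...,::-1].copy()
a=cv2.resize(f[180:245,255:320],None,fx=9,fy=9,interpolation=cv2.INTER_NEAREST); cv2.imwrite('pics/c4.png',a[...,::-1])
H=hsv(f); np.set_printoptions(linewidth=250); print(H[190:222:1,284,2]); print(H[207,270:304,2]); print(H[207,270:304,1])
```

```text
cam pos [ 442.   75. 1479.]
5 [[ 566.1 -102.3    5. ]
 [ 566.1 -105.6    5. ]
 [ 562.8 -102.3    5. ]]
19 [[ 564.9 -100.6   19. ]
 [ 564.9 -103.9   19. ]
 [ 561.6 -100.6   19. ]]
[ 48 245 232 219 187  96  90 255 247 246 246 246 246 245 246 246 246 246 246 245 246 247 247 252 218 102  88  79 230 214 229 225]
[204 233 217 229 219  82  88 128 230 250 246 245 246 245 246 246 246 246 245 246 246 246 245 246 246 249 195  75 180 230 232 226 212 135]
[164 166 165  11  24  40  38  20  11   6   8   7   8   7   7   7   8   8   8   6   6   8   7   8   6   9  22  48  28  22 107 174 168 151]
```

View pics/c4.png

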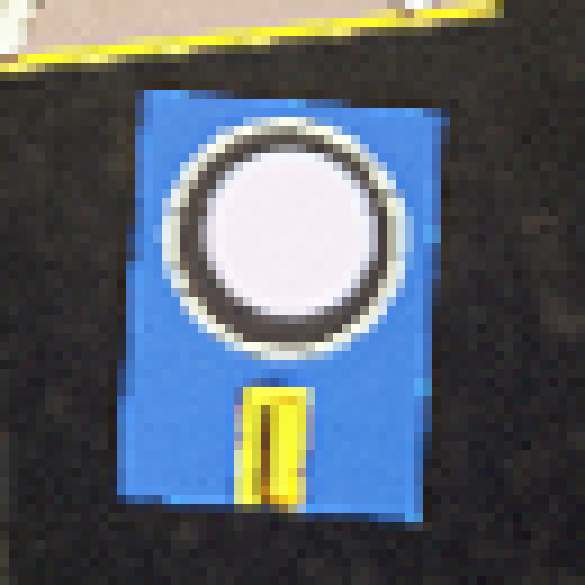

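The dish sits well centred: by pixel edges it is about 1 mm from the ring centre. The crop numbers from my script were skewed by its mask. Next I grip the rib along its length, clear of the dish, to straighten the tray on the bench.

Run:
```python
from h import *
to([488.1,-96.4,90],grasp=True);to([488.1,-96.4,41.5],grasp=True)
```

```text
shift cm [  6.27   7.91 -13.6 ] dist 16.9
shift cm [  6.16  12.72 -12.98] dist 19.2
```

```bash
python3 -m handwheel '[[5.4,[2,2,-5],8],[5.4,[4,4,-10],8],[5.4,[6.3,7.9,-13.6],8],[5.4,[6.3,7.9,-13.6],8],[5.4,[6.3,7.9,-13.6],8],[5.4,[6.3,7.9,-13.6],8]]';python3 - <<'E'
from h import *
show(); to([488.1,-96.4,41.5],grasp=True)
g=grab('scene','scene5')
a=cv2.resize(g[120:230,210:340],None,fx=5,fy=5); cv2.imwrite('pics/c5.png',a[...,::-1])
E
```

```text
time_s: 10.0
ee_pos: [488.4, -98.4, 71.3]
ee_rot: [-97.0, -2.2, -3.1]
force: [-0.5, 0.1, -0.4]
gripper_width: 54.2
t 10.0 pos [488.4 -98.4  71.3] q [ -8.2  18.5 113.4  -9.5  45.7   1.6] F [-0.5  0.1 -0.4] w 54.2
x [ 0.998 -0.054  0.038] y [ 0.031 -0.123 -0.992] z [ 0.059  0.991 -0.121] lean 7.3 az -75.8 xyaw -3.1
shift cm [-0.16  4.81  0.56] dist 4.8
```

View pics/c5.png

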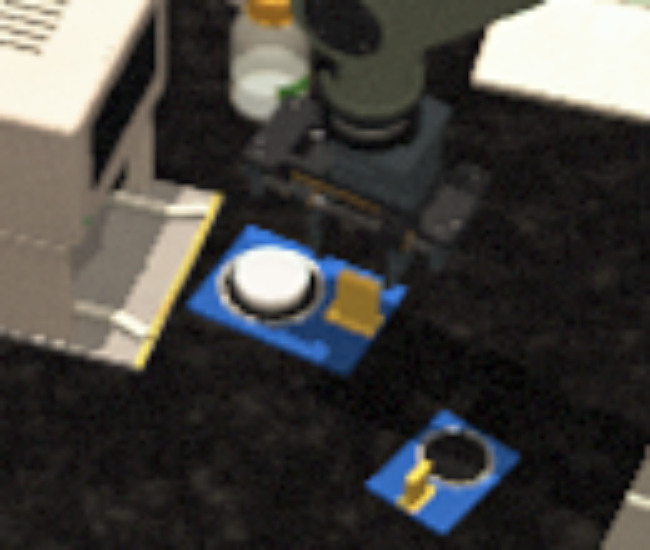

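```bash
python3 -m handwheel '[[5.4,[-0.15,2.5,0.3],0],[5.4,[-0.15,4.7,0.55],0],[5.4,[-0.15,4.7,0.55],0],[4.5,[-0.15,4.7,0.55],0],[3.9,[-0.15,4.7,0.55],0],[3.2,[-0.15,4.7,0.55],0],[3,[-0.15,4.7,0.55],0],[3,[-0.15,4.7,0.55],0]]' 10
python3 - <<'E'
from h import *
show(); to([495.6,-92.8,42],grasp=True)
E
```

```text
time_s: 10.85
ee_pos: [489.3, -98.1, 25.8]
ee_rot: [-97.0, -2.3, -3.1]
force: [-2.2, 2.8, 7.7]
gripper_width: 36.7
t 10.85 pos [489.3 -98.1  25.8] q [ -8.1  22.3 116.3 -10.8  39.    3.3] F [-2.2  2.8  7.7] w 36.7
x [ 0.998 -0.053  0.041] y [ 0.034 -0.123 -0.992] z [ 0.058  0.991 -0.121] lean 7.4 az -74.7 xyaw -3.1
shift cm [0.67 0.23 0.36] dist 0.8
```

```bash
python3 -m handwheel '[[3,[0.1,-0.05,0.05],-2],[3,[0.2,-0.1,0.1],-4],[3,[0.3,-0.12,0.15],-6.5],[3,[0.4,-0.15,0.2],-9],[3,[0.5,-0.18,0.25],-11.5],[3,[0.6,-0.2,0.3],-14],[3,[0.7,-0.2,0.3],-15.5],[3,[0.7,-0.2,0.3],-15.5],[3,[0.7,-0.2,0.3],-15.5]]'
python3 - <<'E'
from h import *
show()
f=grab('top','top6')
a=cv2.resize(f[150:260,230:340],None,fx=5,fy=5); cv2.imwrite('pics/c6.png',a[...,::-1])
E
```

```text
time_s: 11.75
ee_pos: [496.4, -95.2, 27.7]
ee_rot: [-97.3, -0.4, 12.3]
force: [0.3, -0.3, -1.6]
gripper_width: 35.9
t 11.75 pos [496.4 -95.2  27.7] q [ -7.7  22.5 115.3 -10.6  39.7 -11.9] F [ 0.3 -0.3 -1.6] w 35.9
x [0.977 0.213 0.007] y [ 0.034 -0.123 -0.992] z [-0.21   0.969 -0.128] lean 7.4 az -74.6 xyaw 12.3
```

View pics/c6.png

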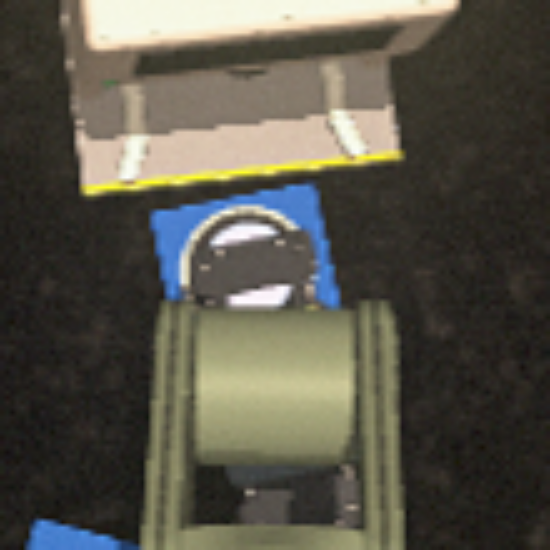

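```bash
python3 -m handwheel '[[3,[0,0.15,0],0],[3,[0,0.15,0],0],[5.4,[0,0.15,0],0],[5.4,[0,0.15,0],0],[5.4,[0,-2,-0.3],0],[5.4,[0,-5.5,-0.7],0],[5.4,[0,-9,-1],0]]'
python3 - <<'E'
from h import *
show(); to([150,-640,500])
E
```

```text
time_s: 12.5
ee_pos: [495.1, -93.8, 119.0]
ee_rot: [-97.3, -0.3, 12.3]
force: [1.0, 0.6, -0.6]
gripper_width: 53.8
t 12.5 pos [495.1 -93.8 119. ] q [ -7.5  15.5 109.2  -8.5  52.7 -14.8] F [ 1.   0.6 -0.6] w 53.8
x [0.977 0.213 0.006] y [ 0.033 -0.123 -0.992] z [-0.21   0.969 -0.127] lean 7.3 az -75.1 xyaw 12.3
shift cm [-45.11 -32.19 -50.54] dist 75.0
```

```bash
python3 -m handwheel '[[5.4,[-45,-32,-50.5],0],[5.4,[-45,-32,-50.5],0],[5.4,[-45,-32,-50.5],0],[5.4,[-45,-32,-50.5],0],[5.4,[-45,-32,-50.5],0],[5.4,[-45,-32,-50.5],0],[5.4,[-45,-32,-50.5],0],[5.4,[-45,-32,-50.5],0],[5.4,[-45,-32,-50.5],0],[5.4,[-45,-32,-50.5],0]]'>/dev/null
python3 - <<'E'
from h import *
show(); to([140,-690,500])
f=grab('top','top7')
a=cv2.resize(f[170:245,250:325],None,fx=8,fy=8,interpolation=cv2.INTER_NEAREST); cv2.imwrite('pics/c7.png',a[...,::-1])
meas(f)
E
```

```text
t 13.5 pos [ 264.1 -459.4  373.2] q [-60.2   6.9  82.6  -1.9  83.3 -72.3] F [ 1.4 -0.3  0. ] w 53.9
x [0.977 0.212 0.006] y [ 0.034 -0.124 -0.992] z [-0.21   0.969 -0.128] lean 7.4 az -74.9 xyaw 12.3
shift cm [-16.95 -10.13 -21.37] dist 29.1
tray c [547.9 -81.6] pca yaw 10.0 ext [113. 151.] rect [array([548.8, -81.1]), array([149.4, 111.5]), np.float64(11.9)]
mark [572.2 -76.2] dish [569.7 -78.7] off [-2.5 -2.5] dish px [271 196  19  18 280]
```

View pics/c7.png

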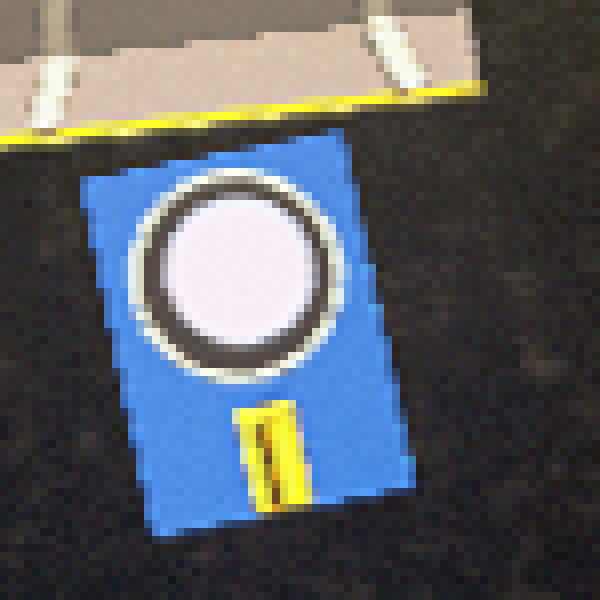

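```bash
python3 -m handwheel '[[5.4,[-17,-10,-21.4],0],[5.4,[-17,-10,-21.4],0],[5.4,[-17,-10,-21.4],0],[5.4,[-17,-10,-21.4],0],[5.4,[-17,-10,-21.4],0],[5.4,[-17,-10,-21.4],0]]'>/dev/null; python3 st.py; python3 -m handwheel '[[5.4,[0,-30,-50],0],[5.4,[0,-30,-50],0]]' >/dev/null; python3 st.py;python3 -m handwheel '[[5.4,[0,-30,-50],0],[5.4,[0,-30,-50],0]]' >/dev/null; python3 st.py
```

```text
t 14.15 pos [ 135.7 -694.9  506. ] q [-80.1  28.5  32.7   0.5 110.6 -91.9] F [ 0.3 -1.4  1.2] w 53.7
x [0.978 0.208 0.004] y [ 0.033 -0.137 -0.99 ] z [-0.205  0.969 -0.141] lean 8.1 az -76.5 xyaw 12.0
t 14.35 pos [ 144.  -734.4  529.7] q [-80.   37.4  12.2   0.6 121.  -91.5] F [  8.  -39.6  31.1] w 53.8
x [0.979 0.206 0.004] y [ 0.037 -0.158 -0.987] z [-0.203  0.966 -0.162] lean 9.3 az -76.9 xyaw 11.9
t 14.55 pos [ 148.7 -747.7  530.2] q [-79.8  37.5  12.3   0.6 118.7 -91.4] F [-0.2  0.6  0.6] w 54.2
x [0.979 0.206 0.003] y [ 0.044 -0.194 -0.98 ] z [-0.201  0.959 -0.199] lean 11.5 az -77.2 xyaw 11.9
```

```bash
for i in 1 2 3 4; do python3 -m handwheel '[[5.4,[0,-25,-50],0]]' | grep force; done; python3 st.py; python3 -m handwheel '[[5.4,[0,-25,-50],0],[5.4,[0,-25,-50],0],[5.4,[0,-25,-50],0]]' >/dev/null; python3 st.py
```

```text
force: [0.2, -0.2, -0.7]
force: [0.6, 0.3, 0.0]
force: [0.7, 0.2, -0.9]
force: [-0.3, -0.4, 0.9]
t 14.95 pos [ 158.5 -786.3  551.3] q [-79.7  36.9  12.3   0.7 110.9 -91.3] F [-0.3 -0.4  0.9] w 54.1
x [0.978 0.207 0.002] y [ 0.072 -0.333 -0.94 ] z [-0.195  0.92  -0.341] lean 19.9 az -77.8 xyaw 12.0
t 15.25 pos [ 161.4 -795.6  560.5] q [-79.6  36.6  12.3   0.7 108.7 -91.2] F [-0.7 -0.  -0.4] w 54.0
x [0.978 0.208 0.001] y [ 0.08  -0.374 -0.924] z [-0.192  0.904 -0.382] lean 22.5 az -77.9 xyaw 12.0
```

```bash
for i in 1 2 3 4 5 6 7 8 9 10 11; do python3 -m handwheel '[[5.4,[0,-18,-55],0]]' | grep zzz; done; python3 st.py
```

```text
t 16.35 pos [ 177.6 -860.1  671.4] q [-79.4  33.3  12.3   1.   89.3 -91.1] F [0.5 0.3 0.2] w 54.3
x [ 0.978  0.208 -0.001] y [ 0.146 -0.692 -0.706] z [-0.148  0.691 -0.708] lean 45.0 az -78.1 xyaw 12.0
```

```bash
for i in 1 2 3; do python3 -m handwheel '[[5.4,[0,-18,-55],0]]' | grep zzz; done
python3 - <<'E'
from h import *
show()
G=[496.3,-93.9]
R=rot(); 
# approach point: back off along -y tool (up-left) 
for k in (250,110,0):
    t=np.array([*G,42])-R[:,1]*k; print(k,t.round(0)); to(t,grasp=True)
E
```

```text
t 16.65 pos [ 177.  -854.5  722. ] q [-79.4  31.1  12.3   1.   85.4 -91. ] F [ 0.1  0.6 -0.2] w 53.7
x [ 0.978  0.207 -0.002] y [ 0.16  -0.763 -0.627] z [-0.131  0.613 -0.779] lean 51.2 az -78.1 xyaw 12.0
250 [456.  97. 199.]
shift cm [ 47.11 -33.38  95.41] dist 111.5
110 [479. -10. 111.]
shift cm [ 47.11 -19.38  95.41] dist 108.2
0 [496. -94.  42.]
shift cm [47.11 -8.38 95.41] dist 106.7
```

```bash
python3 -m handwheel '[[5.4,[47,-33,95],0],[5.4,[47,-33,95],0],[5.4,[47,-33,95],0],[5.4,[47,-33,95],0],[5.4,[47,-33,95],0],[5.4,[47,-33,95],0],[5.4,[47,-33,95],0],[5.4,[47,-33,95],0],[5.4,[47,-33,95],0],[5.4,[47,-33,95],0]]'>/dev/null
python3 - <<'E'
from h import *
show()
R=rot(); to(np.array([496.3,-93.9,42])-R[:,1]*200,grasp=True)
E
```

```text
t 17.65 pos [ 296.1 -463.4  499.3] q [-42.7  -9.7  98.2 -35.2  51.6 -42.4] F [ 0.9 -0.9  0.3] w 54.0
x [0.978 0.207 0.001] y [ 0.162 -0.764 -0.625] z [-0.129  0.611 -0.781] lean 51.3 az -78.0 xyaw 12.0
shift cm [ 27.22 -14.53  55.71] dist 63.7
```

```bash
python3 -m handwheel '[[5.4,[27.2,-14.5,55.7],0],[5.4,[27.2,-14.5,55.7],0],[5.4,[27.2,-14.5,55.7],0],[5.4,[27.2,-14.5,55.7],0],[5.4,[27.2,-14.5,55.7],0],[5.4,[27.2,-14.5,55.7],0],[5.4,[27.2,-14.5,55.7],0],[5.4,[27.2,-14.5,55.7],0],[5.4,[27.2,-14.5,55.7],0],[5.4,[27.2,-14.5,55.7],0]]'>/dev/null
python3 - <<'E'
from h import *
show()
R=rot(); to(np.array([496.3,-93.9,42])-R[:,1]*100,grasp=True)
E
```

```text
t 18.65 pos [430.7 -63.8 228.9] q [ 25.5  11.  118.  -51.7  75.3  38.9] F [1.6 0.1 0.6] w 54.0
x [0.978 0.209 0.004] y [ 0.165 -0.762 -0.626] z [-0.128  0.613 -0.78 ] lean 51.3 az -77.8 xyaw 12.1
shift cm [ 5.72  6.96 11.89] dist 14.9
```

```bash
python3 -m handwheel '[[5.4,[5.7,7,11.9],0],[5.4,[5.7,7,11.9],0],[5.4,[5.7,7,11.9],0],[5.4,[5.7,7,11.9],0]]'>/dev/null
python3 - <<'E'
from h import *
show()
to(np.array([496.3,-93.9,42]),grasp=True)
f=grab('top','top8'); g=grab('scene','scene8')
a=np.hstack([cv2.resize(f[150:260,230:340],None,fx=3.5,fy=3.5),cv2.resize(g[120:230,210:320],None,fx=3.5,fy=3.5)]); cv2.imwrite('pics/c8.png',a[...,::-1])
E
```

```text
t 19.05 pos [483.  -31.1  86.6] q [ 26.3  28.3 119.1 -56.4  65.   54.3] F [-0.6 -0.5  0.8] w 53.9
x [ 0.977  0.211 -0.006] y [ 0.161 -0.763 -0.627] z [-0.136  0.612 -0.779] lean 51.2 az -78.1 xyaw 12.2
shift cm [ 0.    9.68 -0.55] dist 9.7
```

View pics/c8.png

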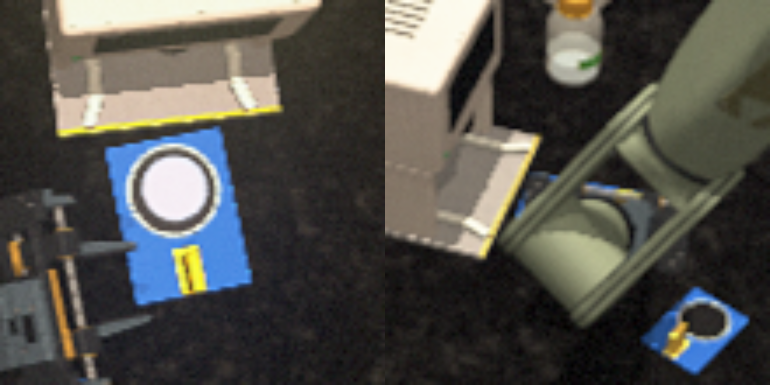

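```bash
python3 -m handwheel '[[5.4,[0,4,-0.3],0],[5.4,[0,8,-0.5],0],[5.4,[0,9.7,-0.55],0],[5.4,[0,9.7,-0.55],0],[4.5,[0,9.7,-0.55],0],[3.9,[0,9.7,-0.55],0],[3.4,[0,9.7,-0.55],0],[3,[0,9.7,-0.55],0],[3,[0,9.7,-0.55],0]]' 20; python3 st.py
```

```text
time_s: 20.05
ee_pos: [499.8, -109.2, 38.0]
ee_rot: [-141.4, -0.2, 12.1]
force: [-2.9, 5.1, 8.6]
gripper_width: 35.9
t 20.05 pos [ 499.8 -109.2   38. ] q [ 16.9  32.7 123.1 -68.1  57.1  61.3] F [-2.9  5.1  8.6] w 35.9
x [0.978 0.21  0.004] y [ 0.166 -0.764 -0.623] z [-0.128  0.61  -0.782] lean 51.4 az -77.7 xyaw 12.1
```

Run:
```python
from h import *
f=grab('top','top9'); g=grab('scene','scene9')
a=np.hstack([cv2.resize(f[150:260,230:340],None,fx=3.5,fy=3.5),cv2.resize(g[120:260,210:350],None,fx=2.75,fy=2.75)]); cv2.imwrite('pics/c9.png',a[...,::-1]); show()
```

```text
t 20.15 pos [ 499.7 -109.2   38. ] q [ 16.9  32.7 123.1 -68.1  57.1  61.3] F [-3.1  5.4  9. ] w 35.9
x [0.978 0.21  0.004] y [ 0.166 -0.764 -0.623] z [-0.128  0.61  -0.782] lean 51.4 az -77.7 xyaw 12.1
```

View pics/c9.png

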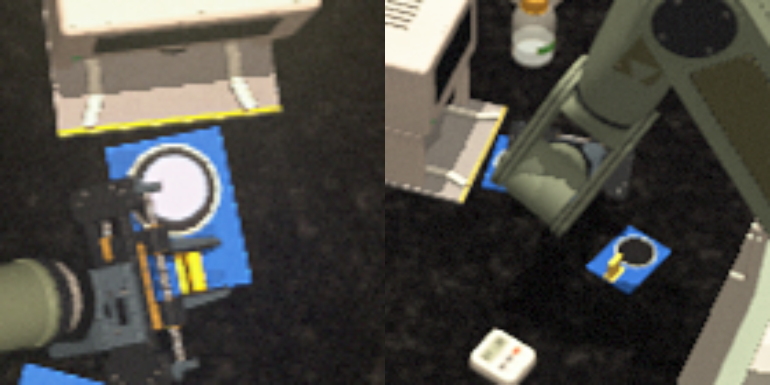

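```bash
python3 -m handwheel '[[3,[0,-0.03,-0.03],1],[3,[0,-0.06,-0.06],2.5],[3,[0,-0.1,-0.1],4],[3,[0,-0.12,-0.14],5.5],[3,[0,-0.14,-0.18],7],[3,[0,-0.14,-0.18],7.5],[3,[0,-0.14,-0.18],7.5]]' 30
python3 - <<'E'
from h import *
show()
f=grab('top','top10'); g=grab('scene','scene10')
a=np.hstack([cv2.resize(f[150:260,230:340],None,fx=3.5,fy=3.5),cv2.resize(g[140:210,230:300],None,fx=5.5,fy=5.5)]); cv2.imwrite('pics/c10.png',a[...,::-1])
E
```

```text
time_s: 20.85
ee_pos: [499.7, -109.3, 40.2]
ee_rot: [-141.2, -6.1, 7.4]
force: [0.5, 0.0, -2.9]
gripper_width: 35.7
t 20.85 pos [ 499.7 -109.3   40.2] q [ 16.9  32.5 123.1 -67.9  57.2  68.4] F [ 0.5  0.  -2.9] w 35.7
x [0.986 0.128 0.106] y [ 0.166 -0.764 -0.623] z [ 0.001  0.632 -0.775] lean 51.4 az -77.7 xyaw 7.4
```

View pics/c10.png

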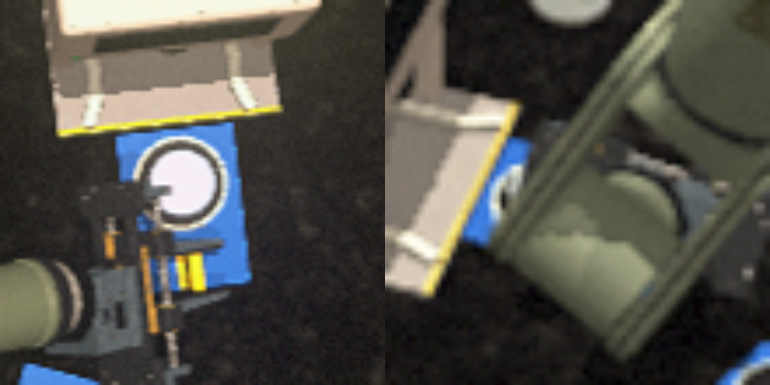

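```bash
python3 -m handwheel '[[3,[0.2,0,0.05],0],[3,[0.6,0,0.1],0],[3,[1.05,0,0.15],0],[3,[1.5,0,0.2],0],[3,[1.95,0,0.25],0],[3,[2.3,0,0.3],0],[3,[2.55,0,0.34],0],[3,[2.6,0,0.34],0]]'
python3 - <<'E'
from h import *
show()
f=grab('top','top11'); g=grab('scene','scene11')
a=np.hstack([cv2.resize(f[150:260,230:340],None,fx=3.5,fy=3.5),cv2.resize(g[140:210,230:300],None,fx=5.5,fy=5.5)]); cv2.imwrite('pics/c11.png',a[...,::-1])
E
```

```text
time_s: 21.75
ee_pos: [525.7, -103.7, 40.3]
ee_rot: [-141.2, -6.1, 7.4]
force: [-0.1, -0.5, -2.6]
gripper_width: 35.8
t 21.75 pos [ 525.7 -103.7   40.3] q [ 16.7  33.7 119.5 -66.7  58.1  65.7] F [-0.1 -0.5 -2.6] w 35.8
x [0.986 0.128 0.106] y [ 0.166 -0.764 -0.623] z [ 0.001  0.632 -0.775] lean 51.4 az -77.7 xyaw 7.4
```

View pics/c11.png

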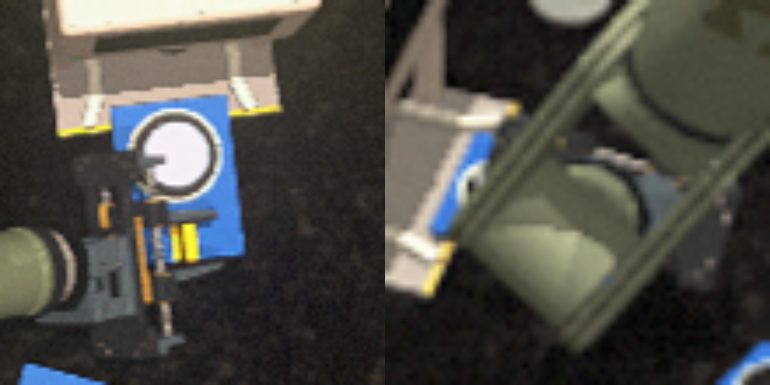

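```bash
python3 -m handwheel '[[3,[0,0.08,0],-0.7],[3,[0,0.17,-0.02],-1.5],[3,[0,0.17,-0.02],-2.2],[3,[0,0.17,-0.02],-2.2]]' 30; python3 st.py;  python3 -m handwheel '[[3,[0,0,0],0],[3,[0,0,0],0]]' 3;  python3 -m handwheel '[[4.2,[0,0,0],0],[4.6,[0,0,0],0],[5,[0,0,0],0],[5,[0,0,0],0]]'
python3 - <<'E'
from h import *
show()
f=grab('top','top12'); g=grab('scene','scene12')
a=np.hstack([cv2.resize(f[150:260,230:340],None,fx=3.5,fy=3.5),cv2.resize(g[140:210,230:300],None,fx=5.5,fy=5.5)]); cv2.imwrite('pics/c12.png',a[...,::-1])
E
```

```text
time_s: 22.25
ee_pos: [525.4, -105.3, 39.3]
ee_rot: [-141.3, -4.3, 8.8]
force: [0.5, -0.1, -2.1]
gripper_width: 36.0
t 22.25 pos [ 525.4 -105.3   39.3] q [ 16.5  33.7 119.6 -66.9  57.9  63.6] F [ 0.5 -0.1 -2.1] w 36.0
x [0.985 0.153 0.075] y [ 0.166 -0.764 -0.623] z [-0.038  0.627 -0.778] lean 51.4 az -77.8 xyaw 8.8
time_s: 22.45
ee_pos: [525.5, -105.3, 39.4]
ee_rot: [-141.3, -4.3, 8.8]
force: [-0.3, 0.7, -2.3]
gripper_width: 36.3
time_s: 22.85
ee_pos: [525.6, -105.4, 39.6]
ee_rot: [-141.3, -4.3, 8.8]
force: [-0.0, -0.6, 0.1]
gripper_width: 50.0
t 22.85 pos [ 525.6 -105.4   39.6] q [ 16.5  33.7 119.6 -67.   57.9  63.6] F [-0.  -0.6  0.1] w 50.0
x [0.985 0.153 0.076] y [ 0.166 -0.764 -0.623] z [-0.037  0.627 -0.778] lean 51.5 az -77.7 xyaw 8.8
```

View pics/c12.png

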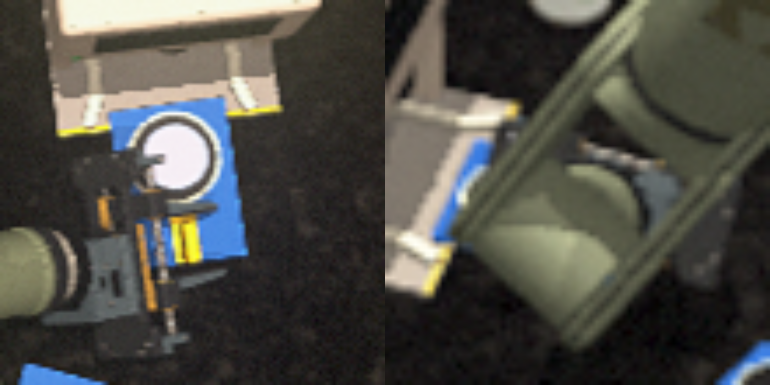

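```bash
python3 -m handwheel '[[5,[0,-3,0],0],[5,[0,-8,0],0],[5,[0,-13,0],0],[5,[0,-18,0],0],[5,[0,-18,0],0]]'
python3 - <<'E'
from h import *
show()
f=grab('top','top13'); g=grab('scene','scene13')
a=np.hstack([cv2.resize(f[150:250,240:340],None,fx=5,fy=5,interpolation=cv2.INTER_NEAREST),cv2.resize(g[140:210,230:300],None,fx=4,fy=500/70)]); cv2.imwrite('pics/c13.png',a[...,::-1])
meas(f,zt=9,zd=24)
E
```

```text
time_s: 23.45
ee_pos: [497.8, 36.9, 154.9]
ee_rot: [-141.1, -4.8, 9.1]
force: [0.4, 0.2, -0.5]
gripper_width: 50.0
t 23.45 pos [497.8  36.9 154.9] q [ 32.4  24.9 109.9 -49.6  75.1  52.4] F [ 0.4  0.2 -0.5] w 50.0
x [0.984 0.157 0.084] y [ 0.175 -0.76  -0.626] z [-0.034  0.63  -0.776] lean 51.3 az -77.0 xyaw 9.1
tray c [577.1 -79.9] pca yaw 8.0 ext [113. 150.] rect [array([577.7, -79.5]), array([148.1, 111.6]), np.float64(8.7)]
mark [602.7 -76.6] dish [599.2 -79.8] off [-3.4 -3.2] dish px [272 186  19  19 284]
```

View pics/c13.png

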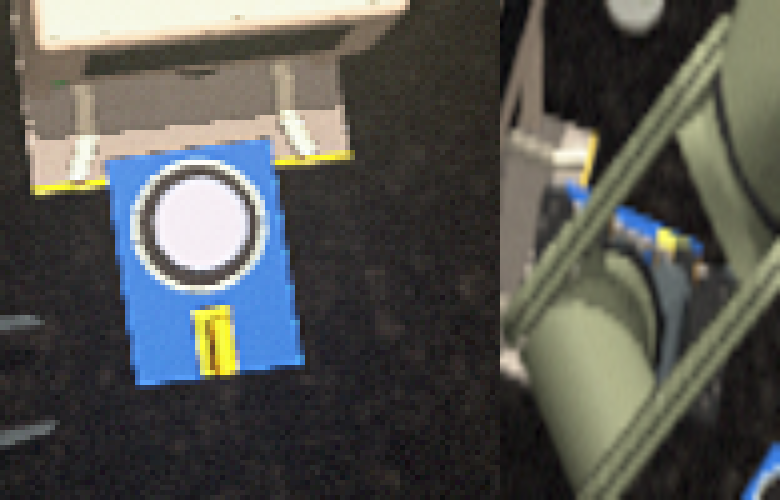

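Run:
```python
from h import *
R=rot(); t=np.array([475,-104,40]); 
to(t-R[:,1]*110)
```

```text
shift cm [-5.01  6.1   0.2 ] dist 7.9
```

```bash
python3 -m handwheel '[[0,[-1,0,0],-9],[0,[-2,0,0],-18],[0,[-3,0,0],-27],[0,[-4,1,0],-36],[0,[-5,2,0],-45],[0,[-5,3,0.2],-54],[0,[-5,4,0.2],-63],[0,[-5,5,0.2],-72],[0,[-5,6,0.2],-81],[0,[-5,6,0.2],-90]]' 10
python3 - <<'E'
from h import *
show(); to([475,-104,40])
f=grab('top','top14'); g=grab('scene','scene14')
a=np.hstack([cv2.resize(f[150:260,230:340],None,fx=3.5,fy=3.5),cv2.resize(g[120:260,210:350],None,fx=2.75,fy=2.75)]); cv2.imwrite('pics/c14.png',a[...,::-1])
E
```

```text
time_s: 24.55
ee_pos: [454.7, -22.0, 107.6]
ee_rot: [-101.1, 50.6, 87.8]
force: [-0.4, 1.1, 0.3]
gripper_width: 0.4
t 24.55 pos [454.7 -22.  107.6] q [ 29.   25.1 120.8 -54.3  67.2 -26.6] F [-0.4  1.1  0.3] w 0.4
x [ 0.024  0.634 -0.773] y [ 0.163 -0.766 -0.622] z [-0.986 -0.11  -0.122] lean 51.5 az -78.0 xyaw 87.8
shift cm [ 0.08 10.82 -0.27] dist 10.8
```

View pics/c14.png

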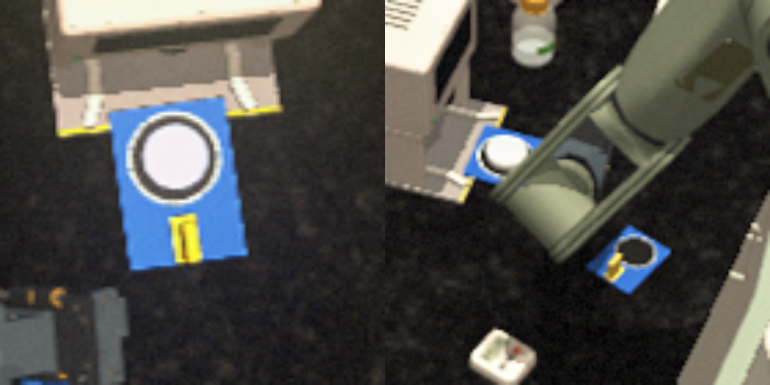

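```bash
python3 -m handwheel '[[0,[0,4,-0.2],-2],[0,[0,8,-0.3],-4],[0,[0,10.8,-0.3],-4],[0,[0,10.8,-0.3],-4],[0,[0,10.8,-0.3],-4]]'
python3 - <<'E'
from h import *
show()
f=grab('top','top15'); g=grab('scene','scene15')
a=np.hstack([cv2.resize(f[150:260,230:340],None,fx=3.5,fy=3.5),cv2.resize(g[120:260,210:350],None,fx=2.75,fy=2.75)]); cv2.imwrite('pics/c15.png',a[...,::-1])
E
```

```text
time_s: 25.15
ee_pos: [475.3, -104.1, 41.0]
ee_rot: [-96.8, 51.2, 93.3]
force: [0.1, 1.0, -0.0]
gripper_width: 0.8
t 25.15 pos [ 475.3 -104.1   41. ] q [ 18.5  31.6 125.7 -67.5  57.3 -21.7] F [ 0.1  1.  -0. ] w 0.8
x [-0.036  0.626 -0.779] y [ 0.162 -0.766 -0.623] z [-0.986 -0.148 -0.074] lean 51.5 az -78.1 xyaw 93.3
```

View pics/c15.png

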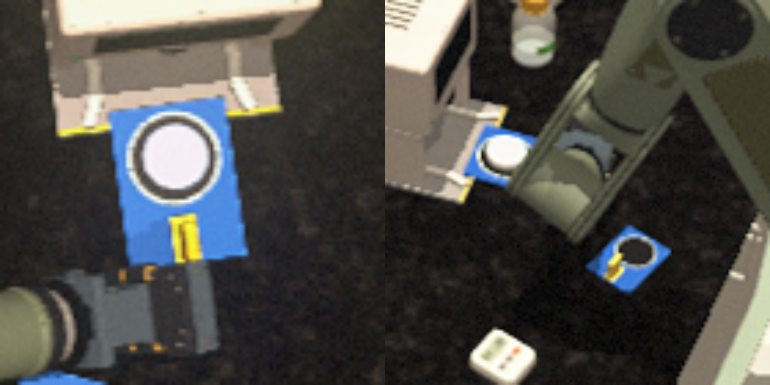

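```bash
python3 -m handwheel '[[0,[0.05,0.06,-1],0],[0,[0.07,0.1,-1.6],0],[0,[0.09,0.12,-2],0],[0,[0.11,0.15,-2.4],0],[0,[0.13,0.18,-2.9],0],[0,[0.15,0.2,-3.4],0],[0,[0.18,0.24,-3.9],0],[0,[0.2,0.27,-4.4],0],[0,[0.22,0.3,-4.9],0],[0,[0.24,0.32,-5.2],0]]'
python3 - <<'E'
from h import *
show()
f=grab('top','top16'); g=grab('scene','scene16')
a=np.hstack([cv2.resize(f[150:260,230:340],None,fx=3.5,fy=3.5),cv2.resize(g[120:260,210:350],None,fx=2.75,fy=2.75)]); cv2.imwrite('pics/c16.png',a[...,::-1])
E
```

```text
time_s: 26.25
ee_pos: [528.5, -96.0, 41.8]
ee_rot: [-97.0, 51.1, 93.2]
force: [-2.7, -1.2, 1.7]
gripper_width: 0.5
t 26.25 pos [528.5 -96.   41.8] q [ 17.4  33.8 118.7 -65.7  58.7 -27. ] F [-2.7 -1.2  1.7] w 0.5
x [-0.035  0.626 -0.779] y [ 0.165 -0.765 -0.623] z [-0.986 -0.15  -0.076] lean 51.5 az -77.8 xyaw 93.2
```

View pics/c16.png

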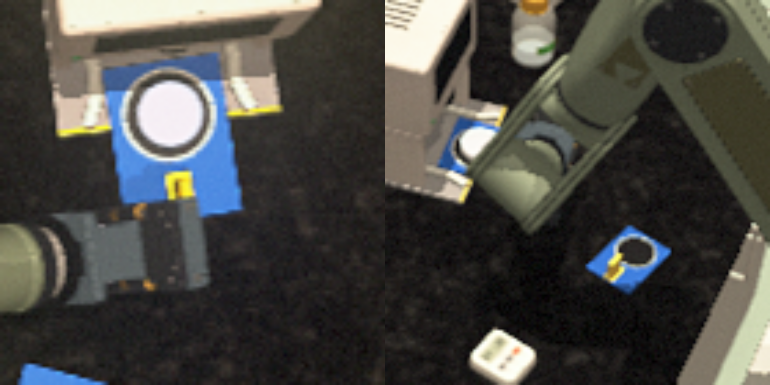

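```bash
python3 -m handwheel '[[0,[0.02,0.03,-0.4],0],[0,[0.04,0.05,-0.9],0],[0,[0.03,0.06,-1.4],0],[0,[0.02,0.06,-1.9],0],[0,[0,0.05,-2.3],0],[0,[-0.03,0.04,-2.6],0],[0,[-0.06,0.03,-2.9],0],[0,[-0.09,0.02,-3.2],0],[0,[-0.12,0,-3.5],0],[0,[-0.12,0,-3.7],0]]'
python3 - <<'E'
from h import *
show()
f=grab('top','top17'); g=grab('scene','scene17')
a=np.hstack([cv2.resize(f[150:260,230:340],None,fx=3.5,fy=3.5),cv2.resize(g[120:260,210:350],None,fx=2.75,fy=2.75)]); cv2.imwrite('pics/c17.png',a[...,::-1])
E
```

```text
time_s: 27.35
ee_pos: [566.0, -90.7, 45.4]
ee_rot: [-97.1, 51.1, 93.2]
force: [-2.2, 0.2, -0.3]
gripper_width: 0.3
t 27.35 pos [566.  -90.7  45.4] q [ 16.8  35.2 113.5 -64.3  59.9 -31.1] F [-2.2  0.2 -0.3] w 0.3
x [-0.035  0.628 -0.778] y [ 0.167 -0.764 -0.624] z [-0.985 -0.152 -0.078] lean 51.4 az -77.7 xyaw 93.2
```

View pics/c17.png

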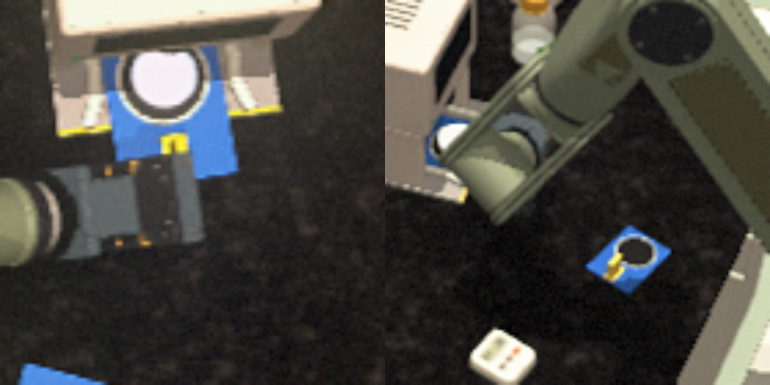

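```bash
python3 -m handwheel '[[0,[0,0.01,-0.3],0],[0,[-0.03,0.01,-0.7],0],[0,[-0.06,0,-1.1],0],[0,[-0.09,0,-1.5],0],[0,[-0.12,-0.01,-2],0],[0,[-0.14,-0.02,-2.5],0],[0,[-0.15,-0.03,-3],0],[0,[-0.13,0,-3.5],0],[0,[-0.11,0.02,-4],0],[0,[-0.1,0.03,-4.2],0]]'
python3 - <<'E'
from h import *
show()
f=grab('top','top18'); g=grab('scene','scene18')
a=np.hstack([cv2.resize(f[150:260,230:340],None,fx=3.5,fy=3.5),cv2.resize(g[120:220,210:310],None,fx=3.85,fy=3.85)]); cv2.imwrite('pics/c18.png',a[...,::-1])
E
```

```text
time_s: 28.45
ee_pos: [608.4, -84.9, 49.3]
ee_rot: [-97.2, 51.0, 93.2]
force: [-1.2, -0.2, 0.6]
gripper_width: 0.7
t 28.45 pos [608.4 -84.9  49.3] q [ 16.1  37.  107.5 -62.7  61.4 -35.5] F [-1.2 -0.2  0.6] w 0.7
x [-0.035  0.628 -0.778] y [ 0.168 -0.763 -0.624] z [-0.985 -0.152 -0.079] lean 51.4 az -77.6 xyaw 93.2
```

View pics/c18.png

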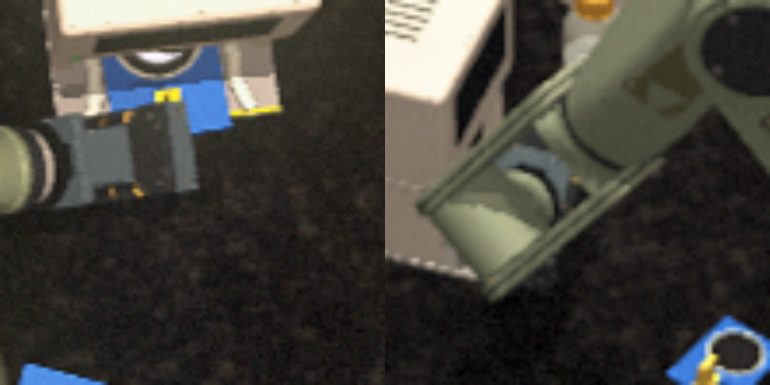

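```bash
python3 -m handwheel '[[0,[0.01,0.02,-0.3],0],[0,[0.02,0.03,-0.6],0],[0,[0.03,0.05,-0.9],0],[0,[0.04,0.07,-1.2],0],[0,[0.06,0.09,-1.5],0],[0,[0.07,0.1,-1.8],0],[0,[0.07,0.1,-1.8],0]]'
python3 - <<'E'
from h import *
show()
f=grab('top','top19')
a=cv2.resize(f[150:220,240:320],None,fx=6,fy=6,interpolation=cv2.INTER_NEAREST); cv2.imwrite('pics/c19.png',a[...,::-1])
E
```

```text
time_s: 29.25
ee_pos: [623.6, -83.2, 49.4]
ee_rot: [-96.9, 51.1, 93.2]
force: [-7.5, 2.0, 2.2]
gripper_width: 0.5
t 29.25 pos [623.6 -83.2  49.4] q [ 15.9  38.  105.  -61.9  62.2 -37.2] F [-7.5  2.   2.2] w 0.5
x [-0.035  0.626 -0.779] y [ 0.163 -0.765 -0.623] z [-0.986 -0.148 -0.075] lean 51.5 az -78.0 xyaw 93.2
```

View pics/c19.png

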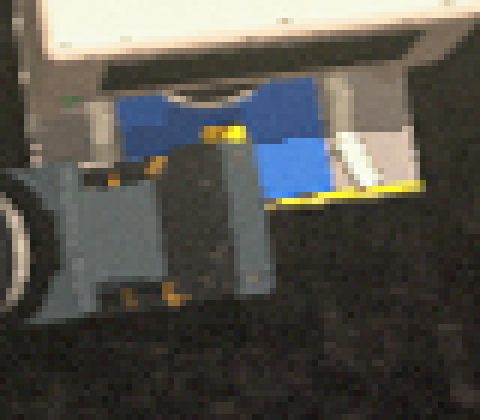

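```bash
python3 -m handwheel '[[0,[0.02,0.02,-0.3],0],[0,[0.02,0.03,-0.5],0],[0,[0.02,0.03,-0.5],0]]'; python3 st.py
```

```text
time_s: 29.6
ee_pos: [623.7, -83.6, 49.4]
ee_rot: [-96.3, 51.3, 93.2]
force: [-14.6, 4.1, 5.2]
gripper_width: 0.2
t 29.6 pos [623.7 -83.6  49.4] q [ 15.8  38.2 104.6 -61.4  62.8 -37.7] F [-14.6   4.1   5.2] w 0.2
x [-0.035  0.624 -0.78 ] y [ 0.153 -0.768 -0.622] z [-0.988 -0.141 -0.068] lean 51.6 az -78.7 xyaw 93.2
```

```bash
python3 -m handwheel '[[0,[0,0,0.5],0],[0,[0,0,2.5],0],[0,[0,-1,5],0],[0,[0,-6,7],0],[0,[0,-11,8],0],[0,[0,-16,8],0],[0,[0,-21,8],0],[0,[0,-25,8],0]]'
python3 - <<'E'
from h import *
show()
f=grab('top','top20'); g=grab('scene','scene20')
a=np.hstack([cv2.resize(f[130:210,240:320],None,fx=6,fy=6,interpolation=cv2.INTER_CUBIC),cv2.resize(g[100:220,180:300],None,fx=2.6,fy=4)]); cv2.imwrite('pics/c20.png',a[...,::-1])
E
```

```text
time_s: 30.4
ee_pos: [506.7, 99.2, 201.4]
ee_rot: [-96.5, 51.2, 93.2]
force: [0.4, 0.5, -0.1]
gripper_width: 0.6
t 30.4 pos [506.7  99.2 201.4] q [ 37.   25.4 100.4 -45.2  84.8 -42.1] F [ 0.4  0.5 -0.1] w 0.6
x [-0.035  0.625 -0.78 ] y [ 0.156 -0.767 -0.622] z [-0.987 -0.143 -0.071] lean 51.5 az -78.5 xyaw 93.2
```

View pics/c20.png

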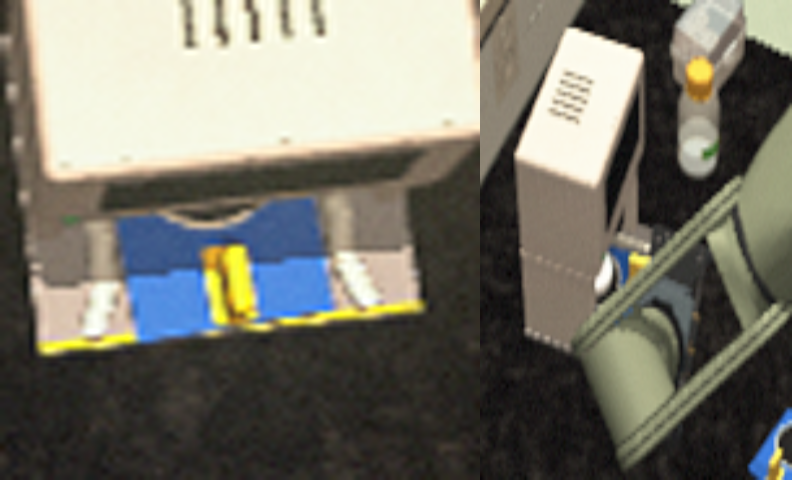

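Run:
```python
from h import *
C=Cam('top'); f=cv2.imread('pics/top20.png')[...,::-1].copy(); H=hsv(f)
th=np.radians(7.45); ux=np.array([np.cos(th),np.sin(th)]); vy=np.array([-ux[1],ux[0]]); E=np.array([638.1,-72.4])
def uv(px,z): 
    w=C.cast(px,z)[:,:2]-E; return np.c_[w@ux,w@vy]
blue=(H[...,0]>100)&(H[...,0]<125)&(H[...,1]>150)&(H[...,2]>60); blue[:160]=0;blue[192:]=0;blue[:,:255]=0;blue[:,302:]=0
p=np.argwhere(blue)[:,::-1]; q=uv(p,13)
# rear edge: per column lowest blue pixel, +0.5 for the pixel border
ed=[]
for c in list(range(264,272))+list(range(284,295)):
    r=p[p[:,0]==c][:,1].max(); ed.append((c,r+0.5))
e=uv(ed,13); k=np.polyfit(e[:,1],e[:,0],1); print('rear edge u at v=0',k[1].round(1),'yaw rel station',-np.degrees(np.arctan(k[0])).round(2))
print('v range by row',[(r,uv([[p[p[:,1]==r][:,0].min()-.5,r],[p[p[:,1]==r][:,0].max()+.5,r]],13)[:,1].round(1)) for r in range(172,182,2)])
yl=(H[...,0]>20)&(H[...,0]<36)&(H[...,1]>100)&(H[...,2]>100); yl[:175]=0; yl[192:]=0; yl[:,:240]=0; yl[:,320:]=0
y=np.argwhere(yl)[:,::-1]; y=y[(y[:,0]<262)|(y[:,0]>297)]; L=uv(y,6); print('line u med',np.median(L[:,0]).round(1),'v',L[:,1].min().round(1),L[:,1].max().round(1), 'top edge:',[ (c,uv([[c,y[y[:,0]==c][:,1].min()-.5]],8)[0,0].round(1)) for c in (250,255,260,300,305,308) if (y[:,0]==c).any()])
a=cv2.resize(f[160:195,250:305],None,fx=14,fy=14,interpolation=cv2.INTER_NEAREST); cv2.imwrite('pics/c21.png',a[...,::-1])
```

```text
rear edge u at v=0 -0.5 yaw rel station 3.29
v range by row [(172, array([ 53.4, -18.5])), (174, array([-14.4, -53.7])), (176, array([ 55. , -52.9])), (178, array([ 52.5, -55.3])), (180, array([ 53.3, -54.5]))]
line u med -0.2 v -106.5 106.5 top edge: [(250, np.float64(1.9)), (255, np.float64(0.1)), (260, np.float64(1.5)), (300, np.float64(-0.0)), (305, np.float64(1.4)), (308, np.float64(3.6))]
```

View pics/c21.png

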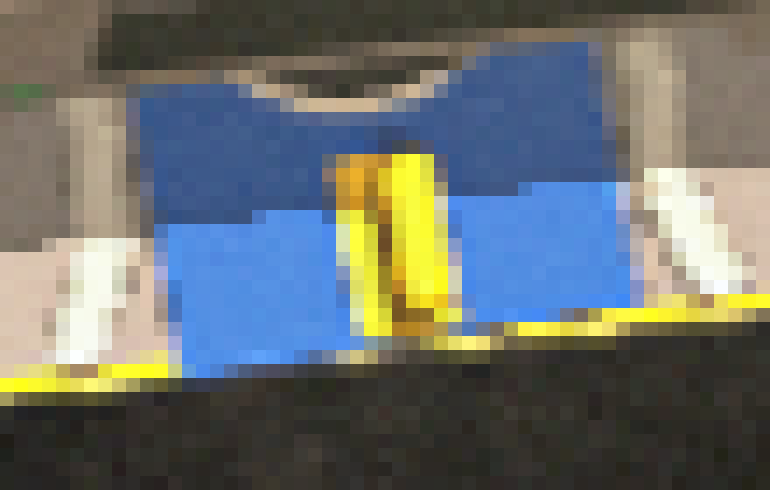

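Up close, the tray is yawed about 3° in the rails. Its left rear still covers the yellow line, so it isn't squarely home. I'll press again on the rib end while dragging its rear to the left, to square it up.

Run:
```python
from h import *
show(); to([596,-90,48]); to([609,-86,48])
```

```text
t 30.5 pos [508.9 101.9 202.8] q [ 37.1  25.4 100.1 -45.3  84.7 -42.1] F [ 0.8 -0.6  1.2] w 0.3
x [-0.032  0.629 -0.777] y [ 0.163 -0.764 -0.625] z [-0.986 -0.146 -0.078] lean 51.4 az -78.0 xyaw 92.9
shift cm [-0.31 25.75 -4.58] dist 26.2
shift cm [-0.1  25.66 -5.92] dist 26.3
```

```bash
python3 -m handwheel '[[0,[-0.2,5,0],0],[0,[-0.3,10,0],0],[0,[-0.3,15,-1],0],[0,[-0.3,20,-2],0],[0,[-0.3,24,-3.5],0],[0,[-0.3,25.7,-4.5],0],[0,[-0.1,25.7,-5.9],0],[0,[-0.1,25.7,-5.9],0]]'
python3 - <<'E'
from h import *
show(); th=np.radians(7.45);R=rot(); u=np.array([np.cos(th),np.sin(th),0]); v=np.array([-np.sin(th),np.cos(th),0]); print('u dir',(R.T@u).round(3),'v dir',(R.T@v).round(3))
to(state()['ee_pos']+17.5*u)
E
```

```text
time_s: 31.3
ee_pos: [610.6, -86.6, 47.4]
ee_rot: [-97.3, 51.0, 92.8]
force: [-0.2, -0.0, -0.1]
gripper_width: 0.6
t 31.3 pos [610.6 -86.6  47.4] q [ 15.9  37.3 107.1 -62.5  61.4 -35.5] F [-0.2 -0.  -0.1] w 0.6
x [-0.031  0.629 -0.777] y [ 0.164 -0.764 -0.625] z [-0.986 -0.146 -0.08 ] lean 51.3 az -77.9 xyaw 92.8
u dir [ 0.051  0.063 -0.997] v dir [ 0.628 -0.778 -0.017]
shift cm [ 0.09  0.11 -1.74] dist 1.7
```

```bash
python3 -m handwheel '[[0,[0.05,0.05,-0.9],0],[0,[0.07,0.08,-1.3],0],[0,[0.09,0.1,-1.65],0],[0,[0.09,0.1,-1.65],0],[0,[0.22,-0.06,-1.7],0],[0,[0.34,-0.22,-1.7],0],[0,[0.47,-0.37,-1.7],0],[0,[0.6,-0.52,-1.7],0],[0,[0.72,-0.68,-1.7],0],[0,[0.84,-0.83,-1.7],0]]'
python3 - <<'E'
from h import *
show()
f=grab('top','top22')
a=cv2.resize(f[160:215,245:310],None,fx=9,fy=9,interpolation=cv2.INTER_NEAREST); cv2.imwrite('pics/c22.png',a[...,::-1])
E
```

```text
time_s: 32.3
ee_pos: [624.5, -73.1, 47.5]
ee_rot: [-97.1, 51.1, 92.8]
force: [-4.1, -4.4, 0.2]
gripper_width: 0.5
t 32.3 pos [624.5 -73.1  47.5] q [ 16.7  38.4 104.5 -61.1  62.8 -36.9] F [-4.1 -4.4  0.2] w 0.5
x [-0.031  0.628 -0.778] y [ 0.161 -0.765 -0.624] z [-0.986 -0.145 -0.078] lean 51.4 az -78.1 xyaw 92.8
```

View pics/c22.png

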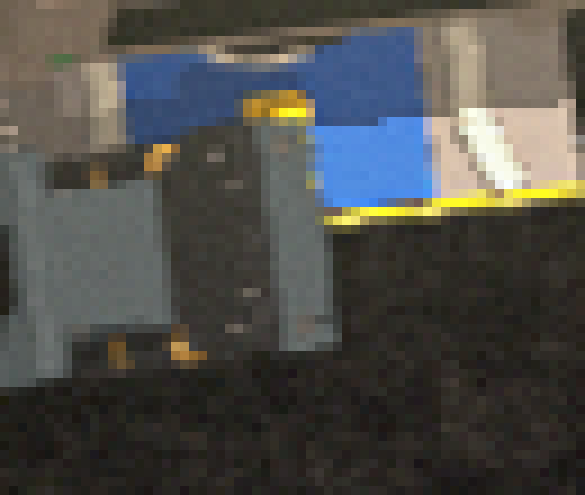

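```bash
python3 -m handwheel '[[0,[0.01,0.01,-0.2],0],[0,[0.02,0.02,-0.4],0],[0,[0.02,0.02,-0.5],0],[0,[0.02,0.02,-0.5],0]]'; python3 st.py; python3 -m handwheel '[[0,[0,0,0.5],0],[0,[0,0,2.5],0],[0,[0,-1,5],0],[0,[0,-6,7],0],[0,[0,-11,8],0],[0,[0,-16,8],0],[0,[0,-20,8],0]]'
cat > fin.py <<'E'
from h import *
import sys
def fin(n):
    C=Cam('top'); f=grab('top',n); H=hsv(f)
    th=np.radians(7.45); ux=np.array([np.cos(th),np.sin(th)]); vy=np.array([-ux[1],ux[0]]); E=np.array([638.1,-72.4])
    def uv(px,z):
        w=C.cast(px,z)[:,:2]-E; return np.c_[w@ux,w@vy]
    blue=(H[...,0]>100)&(H[...,0]<125)&(H[...,1]>150)&(H[...,2]>60); blue[:160]=0;blue[192:]=0;blue[:,:255]=0;blue[:,302:]=0
    p=np.argwhere(blue)[:,::-1]
    ed=[(c,p[p[:,0]==c][:,1].max()+.5) for c in list(range(264,271))+list(range(284,293)) if (p[:,0]==c).any()]
    e=uv(ed,13); k=np.polyfit(e[:,1],e[:,0],1); print('rear edge u',k[1].round(1),'yaw',-np.degrees(np.arctan(k[0])).round(2))
    for r in range(168,186,2):
        x=p[p[:,1]==r][:,0]; q=uv([[x.min()-.5,r],[x.max()+.5,r]],13); print(r,q[:,1].round(1),'mid',q[:,1].mean().round(1),end='; ')
    a=cv2.resize(f[150:200,245:315],None,fx=11,fy=11,interpolation=cv2.INTER_NEAREST); cv2.imwrite(f'pics/{n}_c.png',a[...,::-1])
    print(); show()
fin(sys.argv[1])
E
python3 fin.py top23
```

```text
time_s: 32.75
ee_pos: [624.8, -73.0, 47.4]
ee_rot: [-96.5, 51.2, 92.9]
force: [-14.1, 2.7, 5.8]
gripper_width: 0.2
t 32.75 pos [624.8 -73.   47.4] q [ 16.7  38.6 104.  -60.6  63.3 -37.4] F [-14.1   2.7   5.8] w 0.2
x [-0.031  0.626 -0.779] y [ 0.152 -0.767 -0.623] z [-0.988 -0.138 -0.071] lean 51.5 az -78.8 xyaw 92.9
time_s: 33.45
ee_pos: [515.8, 72.0, 168.1]
ee_rot: [-96.8, 51.1, 92.8]
force: [1.4, 0.9, -0.1]
gripper_width: 0.1
rear edge u 2.2 yaw 0.28
168 [58.4 55.1] mid 56.8; 170 [ 59.2 -12.8] mid 23.2; 172 [ -8.7 -12. ] mid -10.3; 174 [ -7.9 -47.1] mid -27.5; 176 [ 58.3 -46.3] mid 6.0; 178 [ 59.1 -45.5] mid 6.8; 180 [ 59.8 -47.9] mid 6.0; 182 [ 57.4 -30.7] mid 13.3; 184 [58.2 28.8] mid 43.5; 
t 33.5 pos [518.1  77.  171.5] q [ 34.5  26.7 103.2 -47.   79.9 -40. ] F [1.9 4.3 2.2] w 0.5
x [-0.027  0.632 -0.774] y [ 0.164 -0.761 -0.627] z [-0.986 -0.144 -0.083] lean 51.2 az -77.8 xyaw 92.5
```

View pics/top23_c.png

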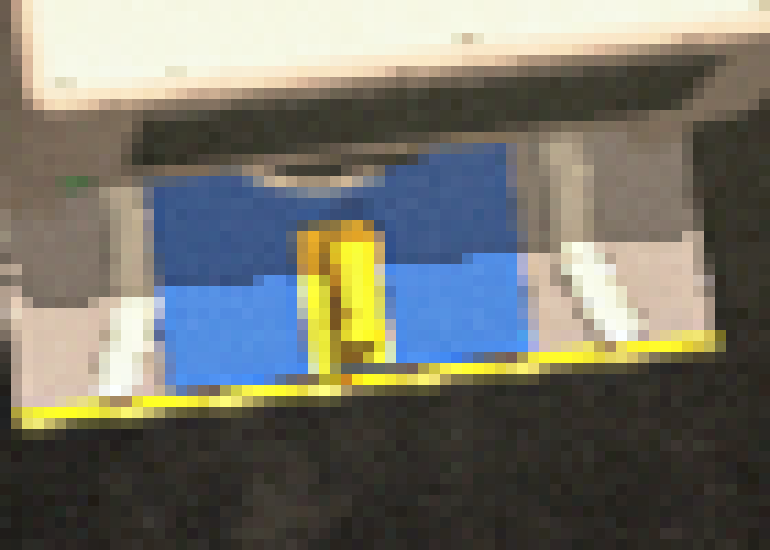

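Run:
```python
from h import *
C=Cam('top'); th=np.radians(7.45); ux=np.array([np.cos(th),np.sin(th)]); vy=np.array([-ux[1],ux[0]]); E=np.array([638.1,-72.4])
def uv(px,z):
    w=C.cast(px,z)[:,:2]-E; return np.c_[w@ux,w@vy]
for n,z,tcp in(('top16',5,(528.5,-96)),('top17',5,(566,-90.7)),('top18',13,(608.4,-84.9)),('top22',13,(624.5,-73.1)),('top20',13,(623.7,-83.6)),('top23',13,(624.8,-73.0))):
    f=cv2.imread(f'pics/{n}.png')[...,::-1].copy(); H=hsv(f)
    b=((H[...,0]>100)&(H[...,0]<125)&(H[...,1]>150)&(H[...,2]>100)); b[:165]=0; b[215:]=0; b[:,:285]=0;b[:,302:]=0
    p=np.argwhere(b)[:,::-1]; cols=[c for c in range(289,299) if (p[:,0]==c).sum()>4]
    e=uv([(c,p[p[:,0]==c][:,1].max()+.5) for c in cols][:-1],z)
    print(n,'rear u',e[:,0].mean().round(1),'v',e[:,1].mean().round(0),'tcp u',((np.array(tcp)-E)@ux).round(1),'diff',(e[:,0].mean()-(np.array(tcp)-E)@ux).round(1))
f=cv2.imread('pics/top23.png')[...,::-1]; print(f[174:188,288].tolist()); print(f[174:190,268].tolist())
```

```text
top16 rear u -92.2 v -38.0 tcp u -111.7 diff 19.5
top17 rear u -56.1 v -41.0 tcp u -73.9 diff 17.8
top18 rear u -13.7 v -40.0 tcp u -31.1 diff 17.3
top22 rear u 3.2 v -37.0 tcp u -13.6 diff 16.8
top20 rear u 2.0 v -41.0 tcp u -15.7 diff 17.8
top23 rear u 3.2 v -37.0 tcp u -13.3 diff 16.5
[[89, 147, 229], [81, 138, 224], [86, 145, 227], [82, 139, 225], [88, 146, 227], [89, 146, 226], [79, 138, 227], [78, 142, 233], [83, 109, 152], [255, 248, 46], [101, 95, 55], [53, 50, 44], [46, 42, 37], [51, 47, 39]]
[[61, 87, 133], [74, 118, 192], [87, 145, 231], [87, 145, 228], [83, 141, 225], [83, 140, 225], [86, 148, 228], [80, 142, 226], [80, 141, 224], [80, 142, 230], [64, 137, 246], [255, 255, 69], [158, 148, 84], [60, 53, 45], [56, 54, 47], [50, 45, 41]]
```

```bash
python3 -m handwheel '[[0,[-4,-3,0],0],[0,[-8,-6,1],0],[0,[-12,-8,4],0],[0,[-16,-10,8],0],[0,[-20,-10,12],0],[0,[-24,-10,16],0],[0,[-24,-10,20],0],[0,[-24,-10,22],0]]'
python3 - <<'E'
from h import *
show()
g=grab('scene','scene24')
a=cv2.resize(g[110:200,190:290],None,fx=7,fy=6.5,interpolation=cv2.INTER_CUBIC); cv2.imwrite('pics/c24.png',a[...,::-1])
E
python3 fin.py top24
```

```text
time_s: 34.3
ee_pos: [290.0, -31.5, 403.2]
ee_rot: [-98.0, 50.6, 92.1]
force: [-1.0, 0.6, -0.5]
gripper_width: 0.3
t 34.3 pos [290.  -31.5 403.2] q [ 41.7  -7.7 109.9 -44.3 103.8 -54.9] F [-1.   0.6 -0.5] w 0.3
x [-0.023  0.634 -0.773] y [ 0.168 -0.759 -0.629] z [-0.986 -0.144 -0.089] lean 51.1 az -77.5 xyaw 92.1
rear edge u 2.2 yaw 0.28
168 [58.4 55.1] mid 56.8; 170 [59.2 55.9] mid 57.6; 172 [ 24. -12.] mid 6.0; 174 [ -7.9 -47.1] mid -27.5; 176 [ 58.3 -46.3] mid 6.0; 178 [ 59.1 -45.5] mid 6.8; 180 [ 59.8 -47.9] mid 6.0; 182 [ 57.4 -30.7] mid 13.3; 184 [58.2 28.8] mid 43.5; 
t 34.4 pos [289.2 -31.6 402.6] q [ 41.8  -7.8 110.  -44.3 103.8 -54.9] F [ 1.2  1.  -0.4] w 0.3
x [-0.025  0.634 -0.773] y [ 0.168 -0.759 -0.629] z [-0.985 -0.146 -0.087] lean 51.0 az -77.5 xyaw 92.3
```

View pics/c24.png

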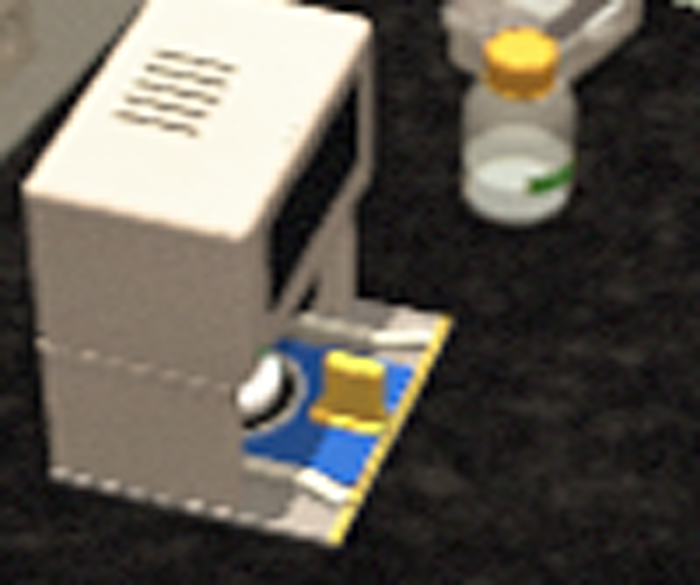

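Run:
```python
from h import *
S=Cam('scene'); th=np.radians(7.45); ux=np.array([np.cos(th),np.sin(th),0]); vy=np.array([-ux[1],ux[0],0])
E=np.array([638.1,-72.4,0])+np.array([3,-4,0])
g=cv2.imread('pics/scene24.png'); sc=8; x0,y0=215,150
a=cv2.resize(g[y0:y0+45,x0:x0+60],None,fx=sc,fy=sc,interpolation=cv2.INTER_CUBIC)
def circ(u,v,z,r,col):
    t=np.linspace(0,2*np.pi,100)[:,None]; P=E+u*ux+v*vy+np.array([0,0,z])+r*(np.cos(t)*ux+np.sin(t)*vy)
    q=((S.proj(P)-[x0,y0]+.5)*sc).astype(np.int32); cv2.polylines(a,[q],True,col,1)
b=a.copy()
circ(104,4,13,40,(0,0,255)); circ(104,4,27,30.5,(0,255,0)); circ(104,4,13,30.5,(0,200,0))
cv2.imwrite('pics/c25.png',np.hstack([b,a])[:, :800] if a.shape[1]*2<=960 else a)
cv2.imwrite('pics/c25.png',np.vstack([b,a])[:720] if 0 else a)
cv2.imwrite('pics/c25b.png',b)
```

```text
(no output)
```

View pics/c25.png

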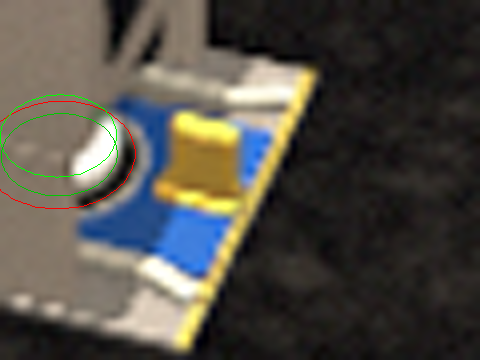

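View pics/c25b.png

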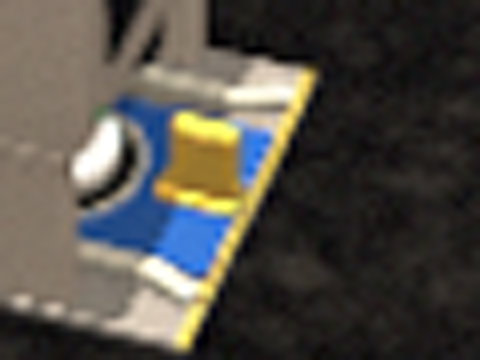

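Run:
```python
from h import *
S=Cam('scene'); th=np.radians(7.45); ux=np.array([np.cos(th),np.sin(th),0]); vy=np.array([-ux[1],ux[0],0])
E=np.array([638.1,-72.4,0])+np.array([3,-4,0])
g=cv2.imread('pics/scene24.png'); sc=16; x0,y0=235,155
a=cv2.resize(g[y0:y0+36,x0:x0+24],None,fx=sc,fy=sc,interpolation=cv2.INTER_NEAREST)
def line(u,z,col,h=60):
    q=((S.proj(np.array([E+u*ux+s*vy+np.array([0,0,z]) for s in(-h,h)]))-[x0,y0]+.5)*sc).astype(int); cv2.line(a,tuple(map(int,q[0])),tuple(map(int,q[1])),col,1)
line(0,8,(0,0,255),100); line(0,0,(255,0,255),100); line(5,13,(0,255,0),55); line(-1,13,(255,255,255),55)
cv2.imwrite('pics/c26.png',a)
```

```text
(no output)
```

View pics/c26.png

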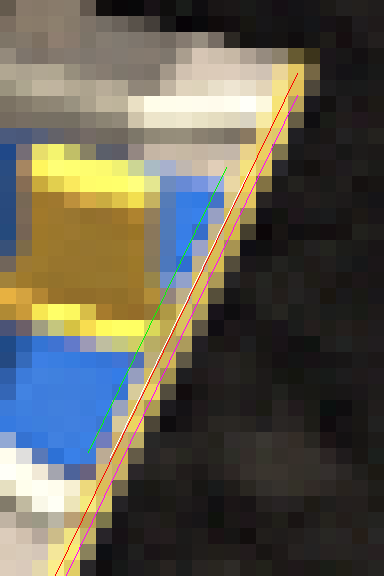

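```bash
python3 -c "
from workcell import job
print(job.job_done())"
```

```text
the job is handed in; nothing more can be done
None
```

I put the dish in the ring and slid the tray into the station against the back stop, then released it with the arm well clear. I handed in at about 34 s of the 61 s. No verdict came back, so this rests on my own checks.

**How it went**
- I picked up the dish and set it in the ring on the larger tray.
- I turned the tray on the bench to line it up.
- I got the gripper to lean by stepping it past its reach limit, because the moves only turn about the tool's y. That let me tip only the front onto the platform; I then let go with the rear on the bench.
- The tray went home by pushing the end of the yellow rib with closed fingers, not by gripping it. The gripper leaned sideways, not back towards the robot as you asked, and stayed clear of the hood.

**Last checks**
- **First push:** it left the tray yawed about 3° between the rails. I pressed again while dragging the rear to the left, which squared it to about 0.3°.
- **Back stop:** the tray did not move under a final push of about 14 N.
- **Dish:** the scene view shows it inside the ring, with its centre about 1 mm off. It is partly hidden by the hood, so this comes from one edge.
- **Rear edge:** the top view puts it 2–3 mm past the platform edge and the scene view about 5 mm; 5 mm is fully home. The difference is about the camera accuracy.
- **Sideways position:** the top view reads about 6 mm left of the midline. The limit is 8 mm and the rails allow only about 5 mm. It rests near the left rail.
- **Not measured:** whether the rear stayed under 4 mm during the tip-up, and whether the tray lies fully flat. Both looked right in the pictures.

The timer, bottle and roll of tape were not touched.

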